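Hang the drained measuring cylinders on the drying rack

ROBOT

A 6-joint arm with a two-finger parallel gripper is mounted at the origin on a cart in front of the work surface, level with it; the furniture and walls round the work are solid. World frame = base frame: x ahead of the robot, y to its left, z up, the work surface at z = 0. Lengths are in mm, angles in degrees, forces in N, time in s.
With the tool pointing down it reaches from about 350 to 850 mm from the base axis. Payload 8.1 kg.
Tool frame: the origin (TCP) lies on the centre line of the jaws, within the pads' length; the fingertips stand 14 mm ahead of it and the grasp point (between the pads) lies 5 mm behind it; z points along the fingers, y is the line along which they close (so a half turn about z gives the same grasp; the last joint's range is limited). The gripper opens to 85 mm and grips with 20 to 120 N. Pads are 22 mm wide; open, the fingers measure 114 mm over their backs; the gripper's body (76 mm by 85 mm) begins 54 mm behind the grasp point. The pads swing forward as they close: fully open they stand 13 mm farther back than shut.
Start: joints at [-79.893, 7.471, 85.268, -0, 87.261, -4.893], TCP at [155.312, -579.554, 210.192] pointing down, gripper open.
Joint ranges: [-169.43, 169.43], [-51.17, 129.36], [1.28, 143.12], [-76.62, 256.62], [0, 156.53], [-152.29, 152.29]. Speed limits (degrees/s): [136.94, 136.94, 159.86, 180, 180, 180].

INTERFACE

Orientations are given as [roll, pitch, yaw] about the fixed x, y, z axes, in that order (R = Rz(yaw) Ry(pitch) Rx(roll)).
In Python, from bench import sense, snapshot, camera_info, hand_in gives the robot as it stands. The module is installed in compiled form; this text tells all that it offers.
- The arm moves only by the tool apply_moves, never from a script. Its argument "deltas" is a list of rows, each a list of 7 numbers: the shift along the tool's x, y, z scaled (see below), then the turn, a rotation vector about the tool's x, y, z scaled (see below), then the opening, from 0 (shut) to 1 (fully open). In form: [[dx, dy, dz, ax, ay, az, claw], ...]. A call has 1 to 8 rows; each row shifts and turns the commanded pose from where the row before left it, along the tool's axes as they then stand; what a row does not reach is not made up. The controller multiplies each number of a shift by 0.03 m and each number of a turn by 0.08 rad. A row lasts 1/8 s, in which the tool goes at most 62.5 mm and 10.7 degrees, less where a joint would pass 70% of its speed; a pose out of reach is approached as far as the arm can. A call with a number of a shift or a turn outside -1 to 1 is refused whole. A call with a gripper value outside its range is refused whole. The fingers move at their own pace and stop on an object; "grip_force" is the grip in N (left out, the last holds). Time passes only in rows, so rows that do not move let the fingers close. It gives the time, the measured TCP pose, the force, the opening and the grip force at its end, in the units of the state.
- sense(): the state, without advancing time (a new reading comes with each control period).
- snapshot(name): name is "scene" or "top"; returns the picture (400x640x3 uint8, red, green, blue); there is no depth.
- camera_info(name): a dict with "vertical_fov" (degrees; the focal length in pixels is half the picture's height over the tangent of half this angle, whatever the lens; pixels are square), "cx", "cy" (the principal point, pixels), "k1" (the pictures are not rectified: a ray, as slopes to the right and down, at radius r is drawn at 1 + k1 r^2 times it, then the intrinsics apply), "origin" and "rotation" of the camera in the world. Camera axes: x right, y up, looking along -z (the intrinsics and any distortion apply to the point x, -y, -z); pixel columns grow to the right and rows downward; lengths in mm; the calibration is good to about 2 mm. A picture is of the moment at which its call begins. camera_info takes no time and is no camera call.
- hand_in(): hands the job in; it is judged then, once.
The state is a dict: "time": time; "joint_pos": joint angles; "qd": joint speeds; "joint_efforts": joint torques, N m; "tool_pos": TCP position; "tcp_rot": TCP orientation; "ft_force": force on the tool from outside, world axes, zero at the start; "wrist_torque": the same for the moment, N m; "finger_gap": finger opening in mm; "grip_force": force on a finger pad.
Only numpy, scipy, OpenCV 4.12 (cv2) and the standard library are available. Lean on these libraries where they do the work, as an engineer would, in place of code of your own. Each camera call takes 0.05 s, during which the arm holds its last target. There are 200 camera calls.

TASK

Two washed measuring cylinders lie draining in the notched tray. Turn each one upside down and hang it on the free peg of its own size on the drying rack, the wide cylinder on the thick peg and the narrow one on the thin peg, lowered gently until its rim sits fully down on the peg's seat. Do not drop the glass, and do not shift the cylinders that already hang there or the other things on the bench.

Things in the scene. Friction and masses are not known exactly. Their poses are not given: they have to be found in the camera images.
- cyl_wide: wider of the two clear-glass measuring cylinders lying in the tray's notches: length 150, outside dia. 48, inside 42 mm, 9 mm thick foot 60 mm wide. Origin: centre of the foot's underside, z runs along the tube to its open mouth. Foot to the left, mouth to the right and 20 deg down; the wire crosses under it 10 to 17 mm from the origin, free to grip across from 40 mm on
- cyl_wide_mouth (a point): centre of the mouth (rim plane) of the wider cylinder, 150 mm along its z axis
- cyl_narrow: narrower of the two clear-glass measuring cylinders lying in the tray's notches: length 150, outside dia. 36, inside 30 mm, 9 mm thick foot 52 mm wide. Origin: centre of the foot's underside, z runs along the tube to its open mouth. Foot to the left, mouth to the right and 20 deg down; the wire crosses under it 10 to 17 mm from the origin, free to grip across from 40 mm on
- cyl_narrow_mouth (a point): centre of the mouth (rim plane) of the narrower cylinder, 150 mm along its z axis
- peg_thick: the free thick grey plastic peg, upright and fixed on the drying rack: round rod of diameter 34 mm with a tapered round tip. Origin: centre of the underside of its flange, z up; the flat seat on which the cylinder's rim comes to rest is 12 mm above the origin and 56 mm in diameter, the tip 100 mm above the origin
- peg_thick_seat (a point): centre of the seat of the thick free peg, on the peg's axis, 12 mm above the peg's origin
- peg_thin: the free thin grey plastic peg, upright and fixed on the drying rack: round rod of diameter 22 mm with a tapered round tip. Origin: centre of the underside of its flange, z up; the flat seat on which the cylinder's rim comes to rest is 12 mm above the origin and 44 mm in diameter, the tip 95 mm above the origin
- peg_thin_seat (a point): centre of the seat of the thin free peg, on the peg's axis, 12 mm above the peg's origin
- drain_tray: fixed steel draining tray 190 x 250 mm, edge 20 mm high, rubber mat (top at 6 mm); 85 mm from its centre, along the edge on the robot's left, stands a zigzag rest of 6 mm wire with V notches at y = -60 and +60 mm (bottoms 40 mm, peaks 69 mm high). Origin: centre of its underside; x points from the wire rest towards the cylinders' mouths
- drying_rack: fixed drying rack: a steel drip tray 250 x 200 mm, 20 mm high, with four upright pegs at x = +-67.5, y = +-46 mm: two thick and two thin in any order, one of each already occupied. Origin: centre of its underside
- hung_wide: a wide glass measuring cylinder that is already hanging upside down on another thick peg of the rack and must stay there; same size as cyl_wide. Origin: centre of the foot's underside (now its top), z axis pointing down to its mouth
- hung_narrow: a narrow glass measuring cylinder that is already hanging upside down on another thin peg of the rack and must stay there; same size as cyl_narrow. Origin: centre of the foot's underside (now its top), z axis pointing down to its mouth
- bottle_tall: bystander: closed screw-cap bottle, 60 mm diameter, 140 mm tall, standing near the mouth side of the draining tray; origin at the centre of its underside
- bottle_rack: bystander: small brown screw-cap bottle, 36 mm diameter, 70 mm tall, standing beside the drying rack; origin at the centre of its underside
- bottle_mid: bystander: closed screw-cap bottle, 52 mm diameter, 110 mm tall, standing beside the drying rack; origin at the centre of its underside
- pen: bystander: white marker pen, 135 x 15 x 15 mm, lying in front of the tray; origin at the centre of its underside
- weight: bystander: brass balance weight with a knob, 27 mm diameter, 43 mm tall, standing between tray and rack; origin at the centre of its underside

How it is judged (in metres and radians):
At the end, for the whole second after the job is handed in: The wide cylinder hangs mouth down on the thick free peg and the narrow one mouth down on the thin free peg: each mouth centre within 7 mm sideways and 5 mm in height of the peg's seat, within 5 degrees of upright, at rest and released (horizontal distance between cyl_wide_mouth and peg_thick_seat below 0.007 m and z of cyl_wide_mouth in the frame of peg_thick_seat between -0.005 and 0.005 m and angle between each of cyl_wide, cyl_narrow's own z axis and vertical above 3.05 rad and linear speed of each of cyl_wide, cyl_narrow below 0.02 m/s and horizontal distance between cyl_narrow_mouth and peg_thin_seat below 0.007 m and z of cyl_narrow_mouth in the frame of peg_thin_seat between -0.005 and 0.005 m); the robot touches nothing.
It fails at once if a cylinder that already hangs on the rack is shifted by more than 30 mm (distance of any of hung_wide, hung_narrow from where it was at the start of the episode above 0.03 m).
It fails at once if a bottle, the pen or the weight on the bench is shifted by more than 30 mm (distance of any of bottle_tall, bottle_rack, bottle_mid, pen, weight from where it was at the start of the episode above 0.03 m).
It fails at once if the wide cylinder is dropped: it moves faster than 0.5 m/s while the fingers do not touch it (linear speed of cyl_wide above 0.5 m/s and contact force between the fingers and cyl_wide below 0.05 N).
It fails at once if the narrow cylinder is dropped: it moves faster than 0.5 m/s while the fingers do not touch it (linear speed of cyl_narrow above 0.5 m/s and contact force between the fingers and cyl_narrow below 0.05 N).
It also fails if it takes over 67 s, if anything falls off the work surface, if the arm or the gripper's body presses on something with over 40 N, if the wrist force passes 120 N, or if a joint passes its speed limit or range.

## Working session

There is one attempt and no reset: what is moved stays moved. The work goes in short steps, Python scripts to look and compute and a tool call to move; the robot and the scene stay as the last step left them, time stands still between calls to the robot, and variables do not carry over. Pictures are saved under pics/ and viewed, at most 10 in all, crops included, and the job is handed in when it is done.

Besides the shell and the picture viewer there is one more tool, called after ">>>" by a JSON object that holds its "api" and its "payload". apply_moves: Moves the arm, as the interface text tells. Its arguments: {"type":"object","properties":{"deltas":{"type":"array"},"grip_force":{"type":"number"}},"required":["deltas"]}

```bash
mkdir -p pics; python3 - <<'E'
from bench import *
import cv2
for n in("scene","top"):
    im=snapshot(n); cv2.imwrite(f"pics/{n}0.png",im[:,:,::-1]); print(n,camera_info(n))
print(sense())
E
```

```text
scene {'vertical_fov': 49.03243144595649, 'cx': 315.5481012086505, 'cy': 206.5763774742967, 'k1': 0.005802973475757563, 'origin': array([-194.8825379 ,  899.58470727,  601.44729174]), 'rotation': array([  68.00641743,    0.33429081, -143.77391324])}
top {'vertical_fov': 45.50737990055922, 'cx': 324.419762629101, 'cy': 196.37111385257924, 'k1': 0.014086298338372175, 'origin': array([ 351.34680263,   15.25602811, 1428.49896599]), 'rotation': array([  5.27145702,  -1.5610661 , -89.31393954])}
{'time': 0.1, 'joint_pos': array([-7.98941962e+01,  7.51128847e+00,  8.53241346e+01, -2.20450630e-03,
        8.72602776e+01, -4.89253493e+00]), 'qd': array([-0.04863529, -0.0246961 , -0.16662031, -0.05661811,  0.01655903,
        0.1217698 ]), 'joint_efforts': array([ 6.43214480e-04, -5.70951641e+01, -5.01942766e+01, -7.78126218e-05,
        8.12189042e-03, -2.07352122e-05]), 'tool_pos': array([ 155.19366504, -579.03222823,  209.23356376]), 'tcp_rot': array([-1.79904460e+02, -5.96824741e-03,  1.49984410e+01]), 'ft_force': array([-0.15394233, -0.37378177,  0.08757378]), 'wrist_torque': array([-0.01216471,  0.04829772, -0.00245301]), 'grip_force': 0.0, 'finger_gap': 85.26240380577323}
```

View pics/scene0.png

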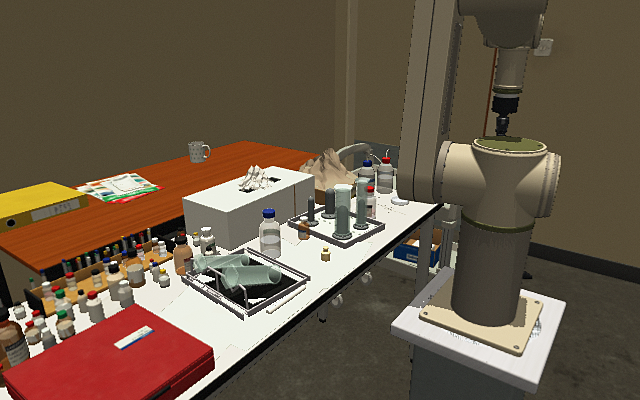

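View pics/top0.png

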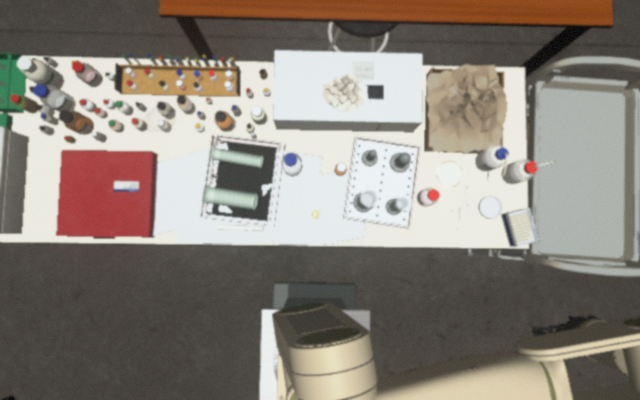

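The scene view shows the tray with two cylinders (about 180–310, 250–315) and the rack (290–385, 185–245). The top view shows the same at (205–280, 138–228) and (345–418, 138–226). I'll enlarge both.

```bash
cat > h.py <<'E'
import numpy as np, cv2
from scipy.spatial.transform import Rotation as R
from bench import *
class Cam:
    def __init__(s,n):
        c=camera_info(n); s.f=200/np.tan(np.radians(c['vertical_fov']/2)); s.cx,s.cy,s.k=c['cx'],c['cy'],c['k1']
        s.o=np.array(c['origin']); s.R=R.from_euler('xyz',c['rotation'],degrees=True).as_matrix()
    def px(s,P):
        p=(np.atleast_2d(P)-s.o)@s.R; a=p[:,0]/-p[:,2]; b=-p[:,1]/-p[:,2]; d=1+s.k*(a*a+b*b)
        return np.c_[s.cx+s.f*a*d, s.cy+s.f*b*d]
    def at_z(s,uv,z):
        uv=np.atleast_2d(uv); a=(uv[:,0]-s.cx)/s.f; b=(uv[:,1]-s.cy)/s.f
        a0,b0=a,b
        for _ in range(5):
            d=1+s.k*(a*a+b*b); a,b=a0/d,b0/d
        v=np.c_[a,-b,-np.ones_like(a)]@s.R.T
        return s.o+v*((z-s.o[2])/v[:,2])[:,None]
def crop(im,x0,x1,y0,y1,k,fn):
    cv2.imwrite(fn,cv2.resize(im[y0:y1,x0:x1,::-1],None,fx=k,fy=k,interpolation=cv2.INTER_CUBIC))
E
python3 - <<'E'
from h import *
n=16
a=np.mean([snapshot("scene") for _ in range(2)],0).astype(np.uint8); b=np.mean([snapshot("top") for _ in range(2)],0).astype(np.uint8)
np.savez("im0.npz",a=a,b=b)
crop(a,180,400,170,320,3.6,"pics/s1.png"); crop(b,195,445,125,240,3.2,"pics/t1.png")
E
```

```text
(no output)
```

View pics/s1.png

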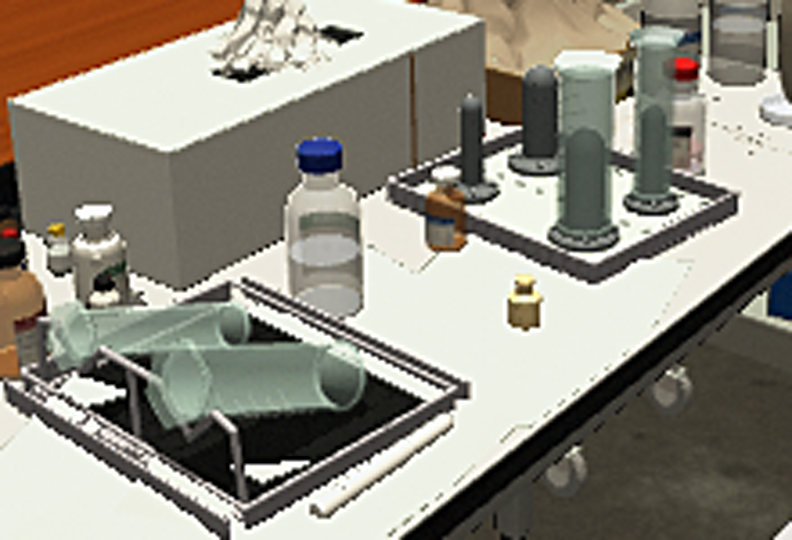

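View pics/t1.png

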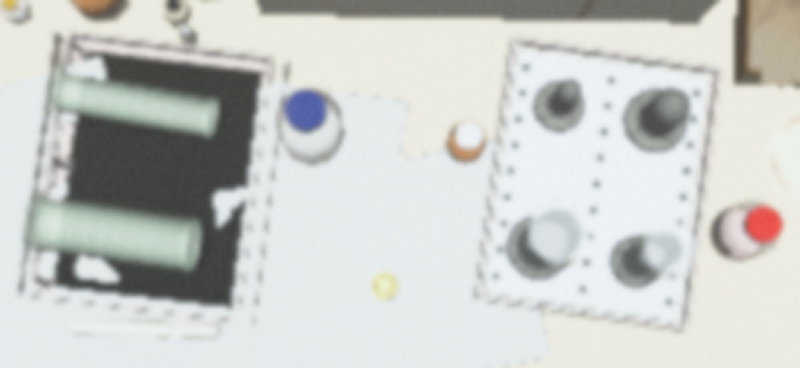

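The crops show the free thin peg (top crop 558,105) and thick peg (658,118) on the far side of the rack. The narrow cylinder is the far one in the tray, the wide one is nearer. I'll refine these by fitting silhouettes in both cameras.

```bash
cat > fit.py <<'E'
from h import *
from scipy.optimize import minimize
def circ(c,ax,r,n=48):
    ax=ax/np.linalg.norm(ax); u=np.cross(ax,[0.3,0.9,0.1]); u/=np.linalg.norm(u); v=np.cross(ax,u)
    t=np.linspace(0,2*np.pi,n); return np.array(c)+r*(np.outer(np.cos(t),u)+np.outer(np.sin(t),v))
def peg(x,y,z,D,F,L):
    Z=np.array([0,0,1.]); o=np.array([x,y,z]); r=D/2
    return [np.r_[circ(o,Z,F/2),circ(o+12*Z,Z,F/2)], np.r_[circ(o,Z,r),circ(o+(L-r)*Z,Z,r),circ(o+(L-r*.4)*Z,Z,r*.75),circ(o+L*Z,Z,r*.2)]]
def cyl(o,a,D,F):
    a=a/np.linalg.norm(a); return [np.r_[circ(o,a,F/2),circ(o+9*a,a,F/2)],np.r_[circ(o,a,D/2),circ(o+150*a,a,D/2)]]
S=8
def render(cam,parts,roi):
    x0,x1,y0,y1=roi; m=np.zeros(((y1-y0)*S,(x1-x0)*S),np.uint8)
    for p in parts:
        q=(cam.px(p)-[x0-.5,y0-.5])*S-.5
        cv2.fillConvexPoly(m,cv2.convexHull(np.round(q*16).astype(np.int32)),255,shift=4)
    return cv2.GaussianBlur(cv2.resize(m,(x1-x0,y1-y0),interpolation=cv2.INTER_AREA).astype(float)/255,(0,0),.7)
def fit(build,p0,scale,views):
    def cost(q):
        return sum((w*(render(c,build(p0+q*scale),roi)-t)**2).sum() for c,roi,t,w in views)
    n=len(p0); s0=np.vstack([np.zeros(n),np.eye(n)])-.3
    r=minimize(cost,np.zeros(n),method='Nelder-Mead',options=dict(initial_simplex=s0,maxiter=1500,xatol=.01,fatol=1e-3))
    return p0+r.x*scale,r.fun,cost(np.zeros(n))
E
cat > f1.py <<'E'
from fit import *
d=np.load("im0.npz"); sc,tp=Cam("scene"),Cam("top"); A,B=d['a'].astype(float),d['b'].astype(float)
g=lambda im:im.mean(2)
def view(c,im,roi,lo,hi):
    x0,x1,y0,y1=roi; t=np.clip((hi-g(im[y0:y1,x0:x1]))/(hi-lo),0,1); return (c,roi,t,np.ones_like(t))
tc=lambda u,v:(195+u/3.2,125+v/3.2)
for nm,uv,D,F,L,rt,rs in (("thin",(558,105),22,44,95,(360,380,148,168),(304,320,195,227)),("thick",(658,118),34,56,100,(388,412,150,175),(318,335,186,220))):
    p=tp.at_z(tc(*uv),10)[0]; p0=np.array([p[0],p[1],4.])
    for vs in ([view(tp,B,rt,110,210)],[view(sc,A,rs,80,170)],[view(tp,B,rt,110,210),view(sc,A,rs,80,170)]):
        print(nm,*fit(lambda q:peg(*q,D,F,L),p0,np.array([5,5,4.]),vs))
# rack corners (top rim z=20), tray corners
for nm,cs in(("rack",[(512,40),(718,72),(685,328),(477,297)]),("tray",[(58,36),(285,62),(255,322),(22,293)])):
    print(nm,tp.at_z([tc(*c) for c in cs],20).round(1)[:,:2].tolist())
print("bottles",[ (n,tp.at_z(tc(*c),z)[0].round(0)) for n,c,z in(("tall",(306,110),140),("rack",(468,135),70),("mid",(764,224),110),("weight",(385,285),30))])
print(B[160:163,215:262:6].round(),A[268:271,225:285:8].round())
E
python3 f1.py
```

```text
thin [ 6.01985227e+02 -1.55444994e+02  3.18427118e-01] 17.385976126401772 18.591687024716148
thin [339.70097551 196.83358315 184.90887432] 106.65943965795141 138.302932138031
thin [ 601.37405318 -154.34016602    5.43965045] 152.06642495958323 156.89461916274715
thick [ 612.35272046 -272.14992061 -127.24217761] 18.477545997749107 40.17427074914475
thick [ 594.47952479 -247.77930544    6.06207684] 142.07008427080476 160.7513596538832
thick [ 590.44274075 -244.98469774    7.46756855] 173.81021596864895 200.92563040302798
rack [[660.8, -111.4], [633.7, -305.7], [392.8, -273.5], [418.9, -80.5]]
tray [[656.9, 312.3], [636.2, 101.0], [393.3, 123.7], [417.1, 337.2]]
bottles [('tall', array([571.,  75., 140.])), ('rack', array([562., -68.,  70.])), ('mid', array([ 482., -325.,  110.])), ('weight', array([428.,   5.,  30.]))]
[[[193. 201. 200.]
  [110. 121. 112.]
  [147. 164. 151.]
  [173. 192. 177.]
  [190. 207. 195.]
  [198. 216. 203.]
  [196. 214. 203.]
  [195. 212. 201.]]

 [[220. 225. 226.]
  [ 78.  82.  76.]
  [114. 124. 115.]
  [149. 165. 151.]
  [176. 194. 180.]
  [188. 206. 193.]
  [197. 213. 202.]
  [200. 217. 206.]]

 [[224. 228. 229.]
  [ 67.  68.  67.]
  [ 81.  84.  82.]
  [115. 127. 116.]
  [151. 166. 154.]
  [176. 193. 180.]
  [191. 209. 195.]
  [199. 214. 203.]]] [[[ 99. 111.  99.]
  [142. 155. 147.]
  [108. 122. 109.]
  [114. 131. 116.]
  [114. 130. 116.]
  [115. 131. 116.]
  [230. 237. 223.]
  [255. 255. 247.]]

 [[ 94. 106.  95.]
  [119. 134. 119.]
  [111. 123. 113.]
  [114. 127. 115.]
  [113. 127. 113.]
  [113. 126. 115.]
  [136. 151. 133.]
  [246. 249. 239.]]

 [[100. 110.  99.]
  [119. 132. 118.]
  [106. 124. 108.]
  [109. 125. 111.]
  [111. 124. 113.]
  [110. 126. 110.]
  [121. 134. 119.]
  [245. 246. 236.]]]
```

```bash
python3 - <<'E'
import numpy as np
d=np.load("im0.npz"); A=d['a'].mean(2).astype(int);B=d['b'].mean(2).astype(int)
np.set_printoptions(linewidth=200)
print("scene thick",*A[184:222:2,314:346],sep="\n")
print("scene thin",*A[192:228:2,300:324],sep="\n")
print("top",*B[146:178:2,358:414:2],sep="\n")
E
```

```text
scene thick
[114 175 171 168 168 165 165 158 142 154 156 173 170 171 169 172 171 173 172 171 167 160 245 243 244 245 244 244 245 245 245 245]
[116 180 176 191 154 159 166 165 156 151 141 163 173 172 173 173 173 174 172 167 244 243 237 236 236 237 237 238 238 238 238 237]
[107 149 162 177 176 174 163 160 166 145 132 166 178 180 199 140 135 162 178 204 165 217 246 247 228 229 214 214 197 214 215 212]
[ 92  44  45  43  47  50  70  90 126 180 177 193 104 107 117 128 131 121 112  95 187 111 115 146 150 153 157 160 157 159 157 155]
[ 95  47  51  52  51  51  49  49  47  47  44  65  74  83  90  96  96  90  85  74  52 165 114  99 112 116 106 111 112 114 128 126]
[110  49  49  51  51  50  53  52  51  53  55  38  43  49  51  56  54  53  51  40  56 142 114 122 123 128 127 133 129 129 128 128]
[111  46  51  52  52  53  52  51  53  53  53  36  48  48  52  51  53  51  51  45  25 171 115 120 118 111 118 129 130 130 129 129]
[111  47  49  52  52  53  52  52  51  53  53  41  46  51  44  50  51  51  50  44  30 132 113 118 127 127 127 129 132 130 130 129]
[113  50  51  50  53  52  51  52  50  53  52  39
[... 4284 characters left out ...]
123 155 224 233]
[240 240 240 236 225 201 194 222 234 240 240 239 216 197 238 238 184 153 154 124  92  81  89 119 150 176 233 240]
[240 240 240 241 240 239 239 240 241 240 241 241 237 235 240 240 223 155 161 165 147 137 136 145 159 208 226 236]
[238 240 240 240 240 241 241 241 240 241 240 240 240 240 241 240 239 222 168 162 166 165 161 159 206 229 187 227]
[240 241 240 240 240 241 240 240 240 240 240 239 229 238 240 241 240 240 229 206 189 189 197 223 237 238 233 233]
[240 240 241 241 241 240 241 241 241 240 240 233 190 232 240 240 241 240 240 240 239 239 239 240 240 240 240 235]
[241 240 240 240 241 240 241 241 240 240 241 240 233 239 240 239 240 240 240 240 240 240 240 240 240 232 232 234]
```

```bash
cat > f2.py <<'E'
from fit import *
d=np.load("im0.npz"); sc,tp=Cam("scene"),Cam("top"); B=d['b'].mean(2)
res=[]
def view(roi):
    x0,x1,y0,y1=roi; t=np.clip((240-B[y0:y1,x0:x1])/75,0,1); return (tp,roi,t,np.ones_like(t))
v=[view((360,379,148,168)),view((387,411,151,174))]
for z0 in (0,4,8):
    for nm,p0,a,vv in(("thin",(600.,-156.),(22,44,95),v[0]),("thick",(588.,-247.),(34,56,100),v[1])):
        p,f,_=fit(lambda q:peg(q[0],q[1],z0,*a),np.array(p0),np.array([4,4.]),[vv])
        q=sc.px([[*p,z0+40],[*p,z0+a[2]],[*p,z0]]); print(z0,nm,p.round(1),round(f,1),"rod mid,tip,base",q.round(1).tolist())
    def both(q):
        c,s=np.cos(q[2]),np.sin(q[2]); o=[]
        for yy,a in((46,(22,44,95)),(-46,(34,56,100))): o+=peg(q[0]+67.5*c-yy*s,q[1]+67.5*s+yy*c,z0,*a)
        return o
    p,f,_=fit(both,np.array([527,-193,-.13]),np.array([4,4,.04]),v); c,s=np.cos(p[2]),np.sin(p[2])
    print("joint",p,f,[(round(p[0]+67.5*c-y*s,1),round(p[1]+67.5*s+y*c,1)) for y in(46,-46)])
E
python3 f2.py
```

```text
0 thin [ 601.8 -155.6] 10.1 rod mid,tip,base [[310.7, 214.4], [310.6, 198.7], [310.8, 225.5]]
0 thick [ 589.7 -247.3] 15.4 rod mid,tip,base [[329.6, 206.6], [329.8, 190.1], [329.6, 217.4]]
joint [ 5.28936956e+02 -1.92556308e+02 -1.29409698e-01] 25.70482249614212 [(np.float64(601.8), np.float64(-155.7)), (np.float64(589.9), np.float64(-246.9))]
4 thin [ 601.3 -155.1] 9.5 rod mid,tip,base [[310.7, 213.3], [310.6, 197.6], [310.9, 224.5]]
4 thick [ 589.2 -246.6] 14.4 rod mid,tip,base [[329.7, 205.6], [329.8, 189.1], [329.6, 216.4]]
joint [ 5.28143395e+02 -1.92218665e+02 -1.28228682e-01] 24.108682225393668 [(np.float64(601.0), np.float64(-155.2)), (np.float64(589.2), np.float64(-246.5))]
8 thin [ 600.6 -154.7] 9.0 rod mid,tip,base [[310.8, 212.3], [310.6, 196.5], [310.9, 223.5]]
8 thick [ 588.5 -245.8] 13.6 rod mid,tip,base [[329.7, 204.7], [329.8, 188.0], [329.6, 215.5]]
joint [ 5.27659906e+02 -1.91333734e+02 -1.31253028e-01] 22.60803337992445 [(np.float64(600.6), np.float64(-154.6)), (np.float64(588.6), np.float64(-245.8))]
```

```bash
cat > f3.py <<'E'
from fit import *
d=np.load("im0.npz"); sc,tp=Cam("scene"),Cam("top"); A,B=d['a'].astype(float),d['b'].astype(float)
def view(c,im,roi,lo,hi):
    x0,x1,y0,y1=roi; m=cv2.GaussianBlur(im[y0:y1,x0:x1],(0,0),.5); t=np.clip((m[...,1]-m[...,0]-lo)/(hi-lo),0,1); return (c,roi,t,np.ones_like(t))
vt=view(tp,B,(204,268,145,212),5,11); vs=view(sc,A,(190,284,250,292),5,11)
crop((np.dstack([vt[2]]*3)*255).astype(np.uint8),0,99,0,99,1,"/tmp/a.png")
tl=np.radians(20)
def one(x,y,yw,D,F):
    a=np.array([np.cos(yw)*np.cos(tl),np.sin(yw)*np.cos(tl),-np.sin(tl)]); z=6+D/2*np.cos(tl)+150*np.sin(tl)
    return cyl(np.array([x,y,z]),a,D,F)
b=lambda q:one(*q[:3],36,52)+one(*q[3:6],48,60)
tc=lambda u,v:(195+u/3.2,125+v/3.2)
pn=tp.at_z(tc(58,88),78)[0]; pw=tp.at_z(tc(32,222),80)[0]
p0=np.array([pn[0],pn[1],np.radians(-97),pw[0],pw[1],np.radians(-97)]); print(p0)
s=np.array([6,6,.05]*2)
for v in([vt],[vs],[vt,vs]):
    p,f,f0=fit(b,p0,s,v); q=p.copy(); q[[2,5]]=np.degrees(q[[2,5]]); print(q.round(1),round(f,1),round(f0,1))
out=[]
for c,roi,t,w in (vt,vs):
    r=render(c,b(p),roi); out.append(cv2.resize(np.dstack([t,r,r*0]),None,fx=6,fy=6)*255)
W=max(o.shape[1] for o in out); out=[np.pad(o,((0,0),(0,W-o.shape[1]),(0,0))) for o in out]
cv2.imwrite("pics/f3.png",cv2.resize(np.vstack(out),None,fx=.85,fy=.85))
E
python3 f3.py
```

```text
[597.32741447 298.57092464  -1.69296937 477.01511975 316.946397
  -1.69296937]
[598.9 305.6 -97.1 478.3 321.4 -96.1] 59.9 126.5
[594.4 309.2 -95.1 482.5 317.8 -97.2] 185.4 330.5
[598.  307.7 -96.3 479.5 319.6 -96.5] 267.7 457.0[ WARN:0@0.913] global loadsave.cpp:1063 imwrite_ Unsupported depth image for selected encoder is fallbacked to CV_8U.
```

View pics/f3.png

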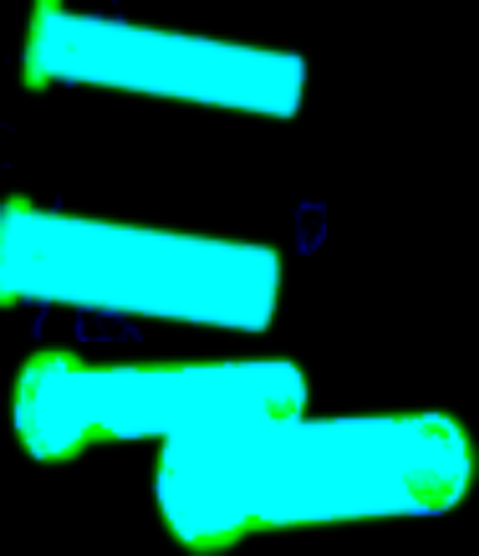

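The fitted outlines overlap the cylinder masks well, and the peg fits agree in both cameras. Next I'll plan the moves: narrow first, with a tilted grasp across the tube so the hand clears the neighbouring pegs.

```bash
cat > plan.py <<'E'
from h import *
import sys
# cylinders: foot origin xy, yaw of axis (deg), dia ; pegs
CY={'n':(598.2,307.2,-96.5,36),'w':(479.3,319.9,-96.4,48)}
def axis(k):
    x,y,yw,D=CY[k]; t=np.radians(20); yw=np.radians(yw)
    return np.array([x,y,6+D/2*np.cos(t)+150*np.sin(t)]),np.array([np.cos(yw)*np.cos(t),np.sin(yw)*np.cos(t),-np.sin(t)])
def Rt(yaw,th): # tool: yaw of tool x, then body turn th about tool y (0=down)
    return R.from_euler('z',yaw,degrees=True)*R.from_euler('x',180,degrees=True)*R.from_euler('y',th,degrees=True)
def cur():
    s=sense(); return np.array(s['tool_pos']),R.from_euler('xyz',s['tcp_rot'],degrees=True)
def plan(G,Rg,n,claw,start=None,dp=2):
    p,r=start or cur(); Pt=np.array(G)+Rg.apply([0,0,5.]); rows=[]
    w=(r.inv()*Rg).as_rotvec()/n; st=(Pt-p)/n
    for i in range(n):
        tgt=Pt-st*(n-1-i); wr=((r.inv()*Rg).as_rotvec()/(n-i)/.08).round(dp)
        d=(r.inv().apply(tgt-p)/30).round(dp); rows.append([*(d+0).tolist(),*(wr+0).tolist(),claw])
        p=p+r.apply(d*30); r=r*R.from_rotvec(wr*.08)
    for i in range(0,n,8): print(str(rows[i:i+8]).replace(' ','').replace('-0.0,','0,').replace('0.0,','0,'))
    print("end",(p-r.apply([0,0,5])).round(1),"max",np.abs(np.array(rows)[:,:6]).max(0)); return p,r
E
python3 - <<'E'
from plan import *
o,a=axis('n'); G=o+52*a; Rg=Rt(83.5,-15); print(G,Rg.as_matrix().round(3).tolist())
H=G-Rg.apply([0,0,1])*130; print(H)
s=plan([330,-350,260],Rt(50,-7),12,1)
plan(H,Rg,24,1,s)
E
```

```text
[592.66843632 258.65008867  56.43244122] [[0.109, 0.994, -0.029], [0.96, -0.113, -0.257], [-0.259, 0.0, -0.966]]
[596.47732552 292.08028013 182.00279864]
[[0.63,-0.49,-0.13,-0.04,-0.12,-0.64,1],[0.66,-0.45,-0.13,-0.04,-0.12,-0.64,1],[0.67,-0.43,-0.14,-0.04,-0.12,-0.63,1],[0.7,-0.38,-0.15,-0.04,-0.12,-0.64,1],[0.71,-0.35,-0.15,-0.04,-0.13,-0.63,1],[0.73,-0.31,-0.17,-0.04,-0.12,-0.64,1],[0.74,-0.28,-0.17,-0.04,-0.13,-0.63,1],[0.75,-0.23,-0.18,-0.04,-0.12,-0.64,1]]
[[0.76,-0.2,-0.19,-0.04,-0.13,-0.63,1],[0.77,-0.16,-0.2,-0.04,-0.12,-0.64,1],[0.78,-0.12,-0.21,-0.04,-0.13,-0.63,1],[0.77,-0.07,-0.21,-0.03,-0.12,-0.64,1]]
end [ 330.  -350.1  259.9] max [0.78 0.49 0.21 0.04 0.13 0.64]
[[0.93,-0.29,0,-0.06,-0.07,-0.3,1],[0.93,-0.26,-0.02,-0.06,-0.07,-0.3,1],[0.94,-0.25,-0.01,-0.06,-0.07,-0.3,1],[0.94,-0.22,-0.03,-0.06,-0.07,-0.3,1],[0.95,-0.2,-0.03,-0.06,-0.07,-0.3,1],[0.96,-0.17,-0.04,-0.06,-0.07,-0.3,1],[0.96,-0.15,-0.04,-0.06,-0.07,-0.3,1],[0.96,-0.13,-0.05,-0.06,-0.07,-0.3,1]]
[[0.96,-0.11,-0.05,-0.06,-0.07,-0.3,1],[0.97,-0.08,-0.06,-0.06,-0.07,-0.3,1],[0.96,-0.06,-0.07,-0.06,-0.07,-0.3,1],[0.97,-0.03,-0.07,-0.06,-0.07,-0.3,1],[0.97,-0.01,-0.08,-0.06,-0.07,-0.3,1],[0.97,0.01,-0.08,-0.06,-0.07,-0.3,1],[0.96,0.03,-0.09,-0.06,-0.07,-0.3,1],[0.97,0.06,-0.1,-0.05,-0.07,-0.3,1]]
[[0.96,0.09,-0.09,-0.06,-0.07,-0.3,1],[0.96,0.1,-0.11,-0.05,-0.07,-0.3,1],[0.95,0.13,-0.11,-0.06,-0.07,-0.3,1],[0.96,0.16,-0.11,-0.05,-0.07,-0.3,1],[0.94,0.17,-0.12,-0.06,-0.07,-0.29,1],[0.94,0.2,-0.12,-0.05,-0.07,-0.3,1],[0.94,0.22,-0.13,-0.06,-0.07,-0.29,1],[0.93,0.25,-0.13,-0.05,-0.08,-0.3,1]]
end [596.5 292.  182.1] max [0.97 0.29 0.13 0.06 0.08 0.3 ]
```

>>> {"api": "apply_moves", "payload": {"deltas": [[0.63, -0.49, -0.13, -0.04, -0.12, -0.64, 1], [0.66, -0.45, -0.13, -0.04, -0.12, -0.64, 1], [0.67, -0.43, -0.14, -0.04, -0.12, -0.63, 1], [0.7, -0.38, -0.15, -0.04, -0.12, -0.64, 1], [0.71, -0.35, -0.15, -0.04, -0.13, -0.63, 1], [0.73, -0.31, -0.17, -0.04, -0.12, -0.64, 1], [0.74, -0.28, -0.17, -0.04, -0.13, -0.63, 1], [0.75, -0.23, -0.18, -0.04, -0.12, -0.64, 1]]}}

```text
time: 1.3
tool_pos: [271.9, -426.4, 240.3]
tcp_rot: [179.5, 4.7, 38.4]
ft_force: [0.7, -0.6, 0.6]
finger_gap: 85.2
grip_force: 0.0
```

>>> {"api": "apply_moves", "payload": {"deltas": [[0.76, -0.2, -0.19, -0.04, -0.13, -0.63, 1], [0.77, -0.16, -0.2, -0.04, -0.12, -0.64, 1], [0.78, -0.12, -0.21, -0.04, -0.13, -0.63, 1], [0.77, -0.07, -0.21, -0.03, -0.12, -0.64, 1]]}}

```text
time: 1.8
tool_pos: [330.1, -350.1, 255.4]
tcp_rot: [180.0, 7.0, 50.1]
ft_force: [0.3, 0.1, 0.6]
finger_gap: 85.5
grip_force: 0.0
```

```bash
python3 -c "
from plan import *
s=sense();print(s['joint_pos'],s['tool_pos'],s['tcp_rot'],s['time'],cur()[0]-cur()[1].apply([0,0,5]))"
```

```text
[-47.19461657 -12.59762999 100.35580588  -6.98218316  91.2996119
  -7.51981017] [ 330.08075884 -350.05688953  255.4199148 ] [179.96693051   7.04200618  50.10713534] 1.8 [ 330.47168503 -349.58472909  260.38219666]
```

>>> {"api": "apply_moves", "payload": {"deltas": [[0.93, -0.29, 0, -0.06, -0.07, -0.3, 1], [0.93, -0.26, -0.02, -0.06, -0.07, -0.3, 1], [0.94, -0.25, -0.01, -0.06, -0.07, -0.3, 1], [0.94, -0.22, -0.03, -0.06, -0.07, -0.3, 1], [0.95, -0.2, -0.03, -0.06, -0.07, -0.3, 1], [0.96, -0.17, -0.04, -0.06, -0.07, -0.3, 1], [0.96, -0.15, -0.04, -0.06, -0.07, -0.3, 1], [0.96, -0.13, -0.05, -0.06, -0.07, -0.3, 1]]}}

```text
time: 2.8
tool_pos: [419.0, -136.0, 229.2]
tcp_rot: [179.4, 9.7, 61.2]
ft_force: [-0.1, 0.0, -0.2]
finger_gap: 85.5
grip_force: 0.0
```

>>> {"api": "apply_moves", "payload": {"deltas": [[0.96, -0.11, -0.05, -0.06, -0.07, -0.3, 1], [0.97, -0.08, -0.06, -0.06, -0.07, -0.3, 1], [0.96, -0.06, -0.07, -0.06, -0.07, -0.3, 1], [0.97, -0.03, -0.07, -0.06, -0.07, -0.3, 1], [0.97, -0.01, -0.08, -0.06, -0.07, -0.3, 1], [0.97, 0.01, -0.08, -0.06, -0.07, -0.3, 1], [0.96, 0.03, -0.09, -0.06, -0.07, -0.3, 1], [0.97, 0.06, -0.1, -0.05, -0.07, -0.3, 1]]}}

```text
time: 3.8
tool_pos: [507.7, 77.9, 203.1]
tcp_rot: [179.4, 12.4, 72.3]
ft_force: [0.3, -0.6, -0.3]
finger_gap: 85.5
grip_force: 0.0
```

>>> {"api": "apply_moves", "payload": {"deltas": [[0.96, 0.09, -0.09, -0.06, -0.07, -0.3, 1], [0.96, 0.1, -0.11, -0.05, -0.07, -0.3, 1], [0.95, 0.13, -0.11, -0.06, -0.07, -0.3, 1], [0.96, 0.16, -0.11, -0.05, -0.07, -0.3, 1], [0.94, 0.17, -0.12, -0.06, -0.07, -0.29, 1], [0.94, 0.2, -0.12, -0.05, -0.07, -0.3, 1], [0.94, 0.22, -0.13, -0.06, -0.07, -0.29, 1], [0.93, 0.25, -0.13, -0.05, -0.08, -0.3, 1]]}}

```text
time: 4.8
tool_pos: [596.7, 291.5, 176.8]
tcp_rot: [-180.0, 15.1, 83.6]
ft_force: [0.6, 0.2, -0.6]
finger_gap: 85.3
grip_force: 0.0
```

```bash
python3 - <<'E'
from plan import *
s=sense();print(s['joint_pos'],s['tool_pos'],s['tcp_rot'],s['time'])
a=snapshot("scene"); b=snapshot("top")
c1=cv2.resize(a[185:325,175:315,::-1],(420,420),interpolation=cv2.INTER_CUBIC); c2=cv2.resize(b[110:220,185:295,::-1],(380,380),interpolation=cv2.INTER_CUBIC)
cv2.imwrite("pics/h1.png",np.hstack([c1[:380],c2]))
o,ax=axis('n'); G=o+52*ax; Rg=Rt(83.5,-15); plan(G,Rg,8,1)
E
```

```text
[ 28.68860215  27.85109251  65.61816848 -12.31131228  95.22026224
  34.94591758] [596.65434313 291.4610026  176.82106602] [-179.98716908   15.05820539   83.55499515] 4.8
[[-0.01,0,0.54,0,0,0,1],[-0.01,0,0.53,0,0,0.01,1],[-0.01,0.01,0.54,0,0,0,1],[-0.01,0,0.54,0,0,0.01,1],[-0.01,0,0.54,0,0,0,1],[-0.01,0,0.53,0,0,0.01,1],[-0.01,0,0.54,0,0.01,0,1],[-0.01,0.01,0.54,-0.01,0,0.01,1]]
end [592.7 258.5  56.4] max [0.01 0.01 0.54 0.01 0.01 0.01]
```

View pics/h1.png

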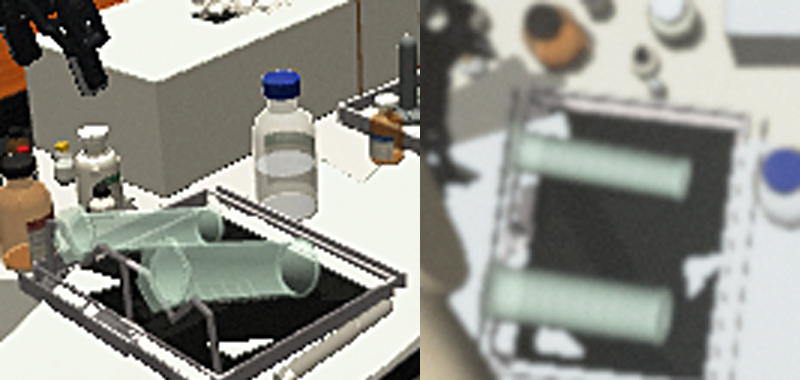

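The hand appears at about (205,205) in the scene view and on the left edge of the tray in the top view. I'll compare that with the projected TCP before descending.

```bash
python3 - <<'E'
from plan import *
p,r=cur()
for n in("scene","top"):
    c=Cam(n); q=c.px([p+r.apply(v) for v in([0,0,14],[0,45,5],[0,-45,5],[0,0,-60])]); print(n,q.round(1).tolist())
    k=((q-[175,185])*3 if n=="scene" else (q-[185,110])*380/110+[420,0]); print(" in shown picture",k.round(0).tolist())
E
```

```text
scene [[201.4, 227.2], [189.7, 219.2], [211.2, 229.5], [191.1, 201.7]]
 in shown picture [[79.0, 127.0], [44.0, 103.0], [109.0, 133.0], [48.0, 50.0]]
top [[210.2, 147.4], [211.0, 130.1], [206.1, 163.3], [196.6, 140.9]]
 in shown picture [[507.0, 129.0], [510.0, 69.0], [493.0, 184.0], [460.0, 107.0]]
```

```bash
python3 - <<'E'
from plan import *
d=np.load("im0.npz"); p,r=cur(); out=[]
for n,k,(x0,x1,y0,y1) in(("scene",'a',(170,250,170,250)),("top",'b',(165,245,100,180))):
    im=snapshot(n); c=Cam(n); big=cv2.resize(im[y0:y1,x0:x1,::-1],(400,400),interpolation=cv2.INTER_CUBIC)
    for v,col in(([0,0,14],(0,0,255)),([0,42,14],(0,255,0)),([0,-42,14],(255,0,0)),([0,0,-60],(0,255,255))):
        q=(c.px(p+r.apply(v))[0]-[x0,y0]+.5)*5; cv2.circle(big,tuple(int(t) for t in q),4,col,2)
    out.append(big)
cv2.imwrite("pics/h2.png",np.hstack(out)); print(sense()['tool_pos'],sense()['time'])
E
```

```text
[596.14701616 290.61755148 176.45546599] 5.0
```

View pics/h2.png

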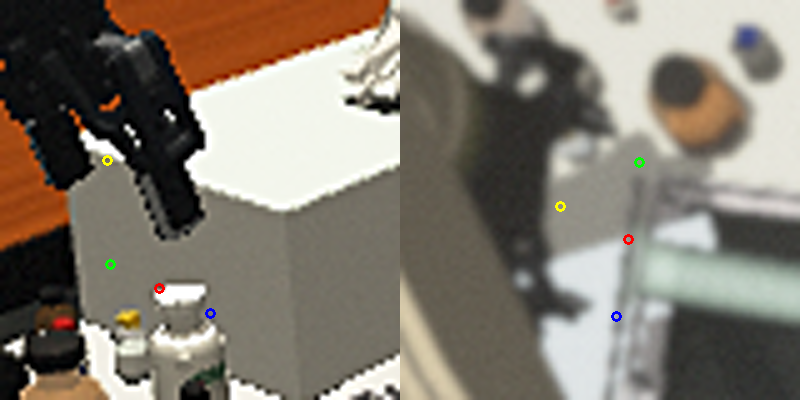

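```bash
python3 - <<'E'
from plan import *
from scipy.optimize import least_squares
p,r=cur(); S,T=Cam("scene"),Cam("top")
for n,a,b in(("near",(180,237),(185,312)),("far",(68,188),(205,125))):
    ua=np.array(a)/5-.5+[170,170]; ub=np.array(b)/5-.5+[165,100]
    f=least_squares(lambda q:np.r_[S.px(q)[0]-ua,T.px(q)[0]-ub],p); print(n,f.x.round(1),"res",f.fun.round(1),"tool frame",r.inv().apply(f.x-p).round(1))
E
```

```text
near [552.5 304.  204.2] res [ 1.5  0.3 -1.1 -1.2] tool frame [  0.9 -44.9 -29. ]
far [648.3 294.9 203.5] res [ 0.3  0.1 -0.2 -0.2] tool frame [  2.7  51.3 -28.8]
```

Triangulated from both views, the open fingertips sit about 29 mm behind where the nominal geometry puts them. I'll descend partway and re-measure.

>>> {"api": "apply_moves", "payload": {"deltas": [[0, 0, 0.6, 0, 0, 0, 1], [0, 0, 0.6, 0, 0, 0, 1], [0, 0, 0.6, 0, 0, 0, 1], [0, 0, 0.6, 0, 0, 0, 1]]}}

```text
time: 5.5
tool_pos: [593.8, 271.0, 105.9]
tcp_rot: [-179.9, 15.1, 83.5]
ft_force: [0.4, 0.2, 0.6]
finger_gap: 85.5
grip_force: 0.0
```

```bash
python3 - <<'E'
from plan import *
d=np.load("im0.npz"); p,r=cur(); out=[]; print(p,sense()['joint_pos'])
for n,k,(x0,x1,y0,y1) in(("scene",'a',(180,260,205,285)),("top",'b',(175,255,110,190))):
    im=snapshot(n); np.save(n+"2.npy",im); c=Cam(n); big=cv2.resize(im[y0:y1,x0:x1,::-1],(400,400),interpolation=cv2.INTER_CUBIC)
    for v,col in(([0,0,14],(0,0,255)),([0,47,-29],(0,255,0)),([0,-47,-29],(255,0,0)),([0,47,1],(0,255,255)),([0,-47,1],(0,255,255))):
        q=(c.px(p+r.apply(v))[0]-[x0,y0]+.5)*5; cv2.circle(big,tuple(int(t) for t in q),4,col,1)
    out.append(big)
cv2.imwrite("pics/h3.png",np.hstack(out)); print(sense()['tool_pos'],sense()['time'])
E
```

```text
[593.83608738 270.98751679 105.86827012] [ 27.3364433   28.49032581  72.28961058 -12.45554302  87.85128454
  35.27211177]
[592.50939904 270.31151945 104.03865953] 5.6
```

View pics/h3.png

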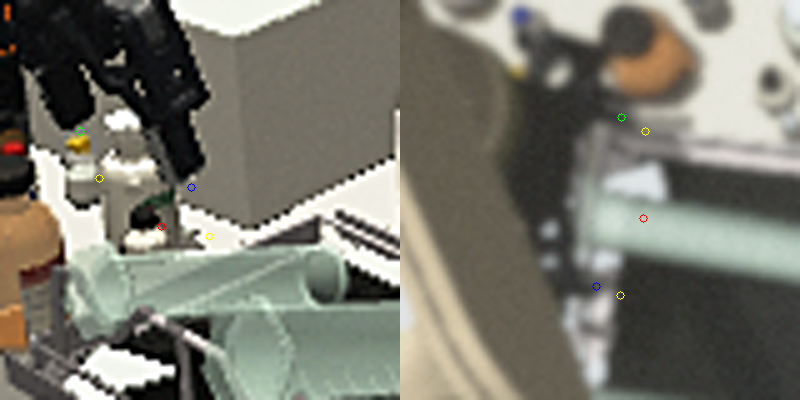

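```bash
python3 - <<'E'
from plan import *
S=Cam("scene"); p=np.array([155.3,-579.5,210.2]); r=Rt(15,0)
print(S.px([p+r.apply([0,y,z]) for y in(-47,0,47) for z in(14,1,-30)]).round(1).tolist())
a=np.load("im0.npz")['a'].mean(2).astype(int); print(*[(i,a[i,494:514].tolist()) for i in range(116,152,2)],sep="\n")
# joint-based FK check: fit Staubli-like model on readings
E
```

```text
[[495.4, 164.4], [496.0, 160.5], [497.5, 151.0], [495.5, 160.6], [496.1, 156.8], [497.5, 147.5], [495.6, 157.0], [496.2, 153.2], [497.6, 144.2]]
(116, [87, 89, 94, 101, 43, 2, 11, 17, 14, 9, 9, 24, 20, 69, 80, 76, 74, 72, 70, 72])
(118, [89, 95, 48, 18, 24, 44, 60, 78, 157, 172, 169, 91, 41, 37, 15, 61, 73, 72, 73, 73])
(120, [89, 95, 43, 16, 19, 14, 14, 28, 43, 42, 36, 19, 18, 16, 11, 65, 74, 72, 72, 71])
(122, [92, 96, 40, 15, 21, 19, 15, 38, 47, 54, 35, 21, 20, 20, 13, 63, 76, 73, 75, 71])
(124, [89, 96, 41, 16, 16, 21, 19, 28, 27, 33, 19, 18, 19, 14, 70, 77, 72, 73, 70, 71])
(126, [89, 94, 56, 38, 22, 19, 20, 21, 22, 22, 19, 19, 29, 26, 65, 74, 72, 72, 74, 73])
(128, [92, 97, 58, 30, 20, 17, 19, 20, 18, 20, 18, 19, 30, 71, 77, 73, 73, 72, 69, 72])
(130, [97, 34, 5, 22, 19, 17, 15, 15, 15, 32, 25, 21, 20, 66, 76, 72, 70, 71, 71, 73])
(132, [93, 101, 41, 14, 29, 18, 13, 13, 80, 40, 12, 13, 66, 78, 75, 72, 71, 73, 71, 74])
(134, [89, 98, 45, 15, 47, 64, 56, 66, 50, 41, 21, 70, 79, 74, 72, 74, 72, 74, 72, 74])
(136, [41, 41, 48, 52, 52, 52, 50, 50, 51, 66, 71, 45, 27, 26, 38, 44, 13, 62, 79, 74])
(138, [45, 48, 48, 50, 48, 49, 48, 49, 49, 48, 48, 49, 47, 50, 50, 52, 48, 48, 46, 50])
(140, [109, 58, 37, 38, 41, 40, 41, 37, 41, 40, 40, 41, 46, 46, 44, 47, 46, 48, 47, 46])
(142, [97, 99, 98, 98, 97, 98, 97, 100, 98, 99, 100, 99, 103, 104, 106, 105, 103, 105, 106, 104])
(144, [97, 97, 96, 98, 96, 95, 95, 95, 94, 96, 97, 96, 97, 97, 94, 94, 95, 96, 96, 96])
(146, [95, 96, 96, 96, 95, 95, 96, 96, 97, 95, 97, 97, 98, 96, 96, 95, 96, 95, 97, 95])
(148, [48, 74, 89, 87, 92, 95, 97, 95, 93, 93, 98, 84, 77, 79, 94, 97, 98, 96, 95, 94])
(150, [73, 61, 51, 56, 109, 122, 172, 224, 199, 191, 188, 144, 83, 89, 82, 77, 71, 66, 77, 85])
```

The pictures again show the fingertips about 30 mm short of nominal, agreeing in both cameras. I'll go about 20 mm deeper than nominal, which is safe under either reading, and use the finger gap as the test.

```bash
python3 - <<'E'
from plan import *
o,ax=axis('n'); G=o+52*ax; Rg=Rt(83.5,-15); plan(G+Rg.apply([0,0,20]),Rg,6,1)
E
```

```text
[[0.01,0.01,0.41,-0.01,0.01,0,1],[0.01,0.01,0.41,-0.01,0.01,0,1],[0,0.01,0.41,-0.01,0.01,0,1],[0.01,0.01,0.41,-0.01,0.01,0,1],[0.01,0.01,0.41,-0.01,0,0,1],[0,0.01,0.42,0,0.01,0.01,1]]
end [592.2 253.4  37. ] max [0.01 0.01 0.42 0.01 0.01 0.01]
```

>>> {"api": "apply_moves", "payload": {"deltas": [[0.01, 0.01, 0.41, 0, 0, 0, 1], [0.01, 0.01, 0.41, 0, 0, 0, 1], [0, 0.01, 0.41, 0, 0, 0, 1], [0, 0.01, 0.41, 0, 0, 0, 1]]}}

```text
time: 6.1
tool_pos: [594.0, 259.5, 59.0]
tcp_rot: [-180.0, 15.0, 83.5]
ft_force: [0.8, -0.1, -0.1]
finger_gap: 85.1
grip_force: 0.0
```

>>> {"api": "apply_moves", "payload": {"deltas": [[0, 0, 0.41, 0, 0, 0, 1], [0, 0, 0.41, 0, 0, 0, 1]]}}

```text
time: 6.35
tool_pos: [593.3, 253.1, 35.3]
tcp_rot: [-180.0, 15.1, 83.5]
ft_force: [-0.7, -0.5, 0.1]
finger_gap: 85.3
grip_force: 0.0
```

>>> {"api": "apply_moves", "payload": {"deltas": [[0, 0, 0, 0, 0, 0, 0.3], [0, 0, 0, 0, 0, 0, 0.3], [0, 0, 0, 0, 0, 0, 0.3], [0, 0, 0, 0, 0, 0, 0.3]], "grip_force": 20}}

```text
time: 6.85
tool_pos: [593.4, 253.8, 37.2]
tcp_rot: [180.0, 15.0, 83.5]
ft_force: [-3.8, -0.4, 5.7]
finger_gap: 33.9
grip_force: 19.8
```

```bash
python3 - <<'E'
from plan import *
s=sense(); print({k:np.round(s[k],2) for k in("tool_pos","tcp_rot","ft_force","wrist_torque","finger_gap","grip_force")})
a,b=snapshot("scene"),snapshot("top")
c1=cv2.resize(a[215:305,180:280,::-1],None,fx=4.4,fy=4.4,interpolation=cv2.INTER_CUBIC); c2=cv2.resize(b[120:210,185:265,::-1],None,fx=4.4,fy=4.4,interpolation=cv2.INTER_CUBIC)
cv2.imwrite("pics/g1.png",np.hstack([c1,c2])); print(sense()['time'])
E
```

```text
{'tool_pos': array([593.44, 253.79,  37.23]), 'tcp_rot': array([179.98,  15.02,  83.51]), 'ft_force': array([-3.81, -0.4 ,  5.67]), 'wrist_torque': array([-0.09,  0.66,  0.03]), 'finger_gap': np.float64(33.86), 'grip_force': np.float64(19.78)}
6.95
```

View pics/g1.png

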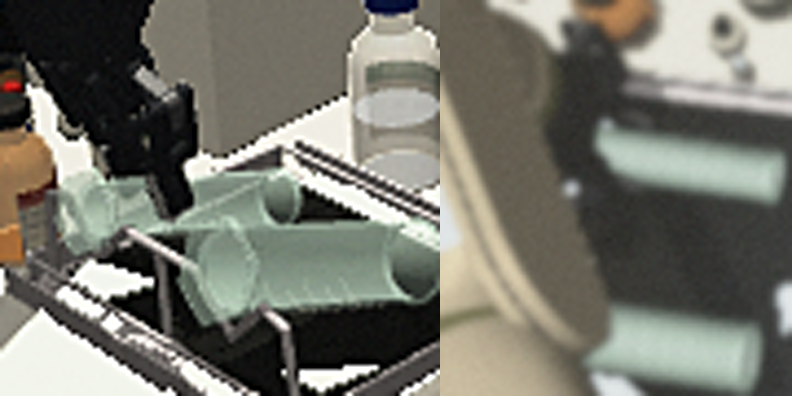

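Gap is 33.9 mm against a 36 mm tube, with the hand pushed up, so the pads only catch the upper part of the tube. The view confirms it, with the fingertip at (180,210) in the scene crop. I'll open, go 20 mm deeper and close again.

>>> {"api": "apply_moves", "payload": {"deltas": [[0, 0, 0, 0, 0, 0, 1], [0, 0, 0, 0, 0, 0, 1], [0, 0, 0, 0, 0, 0, 1]]}}

```text
time: 7.32
tool_pos: [593.5, 253.3, 36.0]
tcp_rot: [180.0, 15.0, 83.5]
ft_force: [-0.0, -0.2, 0.1]
finger_gap: 84.5
grip_force: 0.0
```

>>> {"api": "apply_moves", "payload": {"deltas": [[0, 0, 0.23, 0, 0, 0, 1], [0, 0, 0.23, 0, 0, 0, 1], [0, 0, 0.23, 0, 0, 0, 1]]}}

```text
time: 7.7
tool_pos: [592.5, 247.7, 15.2]
tcp_rot: [-180.0, 15.1, 83.5]
ft_force: [0.4, 0.1, -0.4]
finger_gap: 85.5
grip_force: 0.0
```

>>> {"api": "apply_moves", "payload": {"deltas": [[0, 0, 0, 0, 0, 0, 0.3], [0, 0, 0, 0, 0, 0, 0.3], [0, 0, 0, 0, 0, 0, 0.3], [0, 0, 0, 0, 0, 0, 0.3]], "grip_force": 20}}

```text
time: 8.2
tool_pos: [592.8, 248.2, 16.6]
tcp_rot: [180.0, 15.0, 83.5]
ft_force: [-1.2, -0.5, 3.0]
finger_gap: 34.3
grip_force: 19.5
```

The gap reads 34.3 mm at 20 mm deeper too, so the gauge simply reads about 2 mm low and the tube is between the pads. I'll firm the grip, lift and check.

>>> {"api": "apply_moves", "payload": {"deltas": [[0, 0, 0, 0, 0, 0, 0.2], [0, 0, 0, 0, 0, 0, 0.2], [-0.08, 0, -0.3, 0, 0, 0, 0.2], [-0.13, 0, -0.48, 0, 0, 0, 0.2], [-0.13, 0, -0.48, 0, 0, 0, 0.2], [-0.13, 0, -0.48, 0, 0, 0, 0.2], [-0.2, 0, -0.75, 0, 0, 0, 0.2], [-0.2, 0, -0.75, 0, 0, 0, 0.2]], "grip_force": 50}}

```text
time: 9.2
tool_pos: [593.0, 248.1, 118.9]
tcp_rot: [180.0, 15.0, 83.5]
ft_force: [-0.0, 0.4, -0.8]
finger_gap: 33.9
grip_force: 49.5
```

>>> {"api": "apply_moves", "payload": {"deltas": [[-0.2, 0, -0.75, 0, 0, 0, 0.2], [-0.2, 0, -0.75, 0, 0, 0, 0.2], [-0.2, 0, -0.75, 0, 0, 0, 0.2], [0, 0, 0, 0, 0, 0, 0.2]]}}

```text
time: 9.7
tool_pos: [594.4, 248.9, 190.3]
tcp_rot: [179.7, 14.9, 83.4]
ft_force: [0.9, 0.7, -0.6]
finger_gap: 34.0
grip_force: 49.5
```

```bash
cat > held.py <<'E'
from fit import *
from plan import cur,axis,CY
def held(k,guess,rois=None,scal=(6,6,6,.08,.08),only=None):
    """fit foot centre (tool frame) and axis of the held cylinder from both cameras; guess: world foot o, axis a"""
    D,F=(36,52) if k=='n' else (48,60); o,a=guess; vs=[]
    ims={n:np.mean([snapshot(n) for _ in range(2)],0) for n in("scene","top")}
    p,r=cur(); e1=np.cross(a,[0,0,1.]); e1=e1/np.linalg.norm(e1) if np.linalg.norm(e1)>.2 else np.array([1.,0,0]); e2=np.cross(a,e1)
    b=lambda q:cyl(o+q[:3],a+q[3]*e1+q[4]*e2,D,F)
    for n,im in ims.items():
        if only and n!=only: continue
        c=Cam(n); P=np.vstack([c.px(x) for x in b(np.zeros(5))]); x0,y0=np.floor(P.min(0)-7).astype(int); x1,y1=np.ceil(P.max(0)+7).astype(int)
        m=cv2.GaussianBlur(im[y0:y1,x0:x1],(0,0),.5); t=np.clip((m[...,1]-m[...,0]-5)/6,0,1); vs.append((c,(x0,x1,y0,y1),t,np.ones_like(t)))
    q,f,f0=fit(b,np.zeros(5),np.array(scal,float),vs); o2=o+q[:3]; a2=a+q[3]*e1+q[4]*e2; a2/=np.linalg.norm(a2)
    print("foot",o2.round(1),"axis",a2.round(3),"cost",round(f,1),round(f0,1),"tool frame foot",r.inv().apply(o2-p).round(1),"axis",r.inv().apply(a2).round(3))
    rows=[]
    for c,roi,t,w in vs:
        rr=render(c,b(q),roi); rows.append(cv2.resize((np.dstack([t,rr,rr*0])*255).astype(np.uint8),None,fx=5,fy=5))
    H=max(x.shape[0] for x in rows); cv2.imwrite("/tmp/held.png",np.hstack([np.pad(x,((0,H-x.shape[0]),(0,9),(0,0))) for x in rows]))
    return o2,a2,p,r
E
python3 - <<'E'
from held import *
s=sense(); print({k:np.round(s[k],2) for k in("time","tool_pos","tcp_rot","ft_force","wrist_torque","finger_gap","grip_force","joint_pos")})
o,a=axis('n'); p,r=cur(); held('n',(o+(p-np.array([592.8,248.2,16.6])),a))
E
```

```text
{'time': np.float64(9.7), 'tool_pos': array([594.37, 248.87, 190.33]), 'tcp_rot': array([179.72,  14.88,  83.43]), 'ft_force': array([ 0.89,  0.65, -0.56]), 'wrist_torque': array([ 0.2 , -0.05,  0.06]), 'finger_gap': np.float64(34.05), 'grip_force': np.float64(49.51), 'joint_pos': array([ 25.71,  23.29,  70.06, -12.73,  94.38,  32.13])}
foot [599.1 307.1 244.8] axis [-0.101 -0.941 -0.324] cost 515.2 528.3 tool frame foot [ 42.    0.2 -73.1] axis [-0.829  0.007  0.559]
```

```bash
cat > chk.py <<'E'
from held import *
def score(n,o,a,D,F,im):
    c=Cam(n); P=np.vstack([c.px(x) for x in cyl(o,a,D,F)]); x0,y0=np.floor(P.min(0)-5).astype(int); x1,y1=np.ceil(P.max(0)+5).astype(int); x0,y0=max(x0,0),max(y0,0)
    m=cv2.GaussianBlur(im[y0:y1,x0:x1].astype(float),(0,0),.5); t=np.clip((m[...,1]-m[...,0]-5)/6,0,1); r=render(c,cyl(o,a,D,F),(x0,x1,y0,y1))[:t.shape[0],:t.shape[1]]
    return round((t*r).sum()/r.sum(),2),round((t*(1-r)).sum()/(1-r).sum(),2)
E
python3 - <<'E'
from chk import *
o,a=axis('n'); ims={n:snapshot(n) for n in("scene","top")}; im0=np.load("im0.npz")
for n,k in(("scene",'a'),("top",'b')):
    print(n,"orig loc, before",score(n,o,a,36,52,im0[k]))
    for dz in (0,20,60,120,150,165,174,185): print("  lift",dz,score(n,o+[0,0,dz],a,36,52,ims[n]))
im=ims["scene"].astype(int); t=((im[...,1]-im[...,0])>8)&(im.sum(2)>150)
for y in range(140,300,4): print(y,''.join('#' if v else ('.' if im[y,x0].sum()<120 else ' ') for x0,v in zip(range(180,300,2),t[y,180:300:2])))
E
```

```text
scene orig loc, before (np.float64(0.81), np.float64(0.28))
  lift 0 (np.float64(0.06), np.float64(0.27))
  lift 20 (np.float64(0.0), np.float64(0.14))
  lift 60 (np.float64(0.02), np.float64(0.0))
  lift 120 (np.float64(0.01), np.float64(0.21))
  lift 150 (np.float64(0.4), np.float64(0.21))
  lift 165 (np.float64(0.67), np.float64(0.03))
  lift 174 (np.float64(0.64), np.float64(0.04))
  lift 185 (np.float64(0.44), np.float64(0.16))
top orig loc, before (np.float64(0.85), np.float64(0.02))
  lift 0 (np.float64(0.18), np.float64(0.27))
  lift 20 (np.float64(0.24), np.float64(0.24))
  lift 60 (np.float64(0.35), np.float64(0.17))
  lift 120 (np.float64(0.51), np.float64(0.07))
  lift 150 (np.float64(0.58), np.float64(0.03))
  lift 165 (np.float64(0.6), np.float64(0.01))
  lift 174 (np.float64(0.59), np.float64(0.01))
  lift 185 (np.float64(0.57), np.float64(0.02))
140  .....     ..                                               
144         ......                                              
148 ...............                                             
152 ...............            
[... 1659 characters left out ...]
256       .             .          ...                          
260    .                       ..........                       
264                       ... #..............      #            
268                   ....#########################             
272              .....   ##############################         
276                ... ..##############################...      
280         .          ..#########################   #........  
284              .....  ..######## #######      .............   
288                  .. ...#     ..  ....................       
292                      ..... .....  ................          
296              .         .......... ............
```

The cylinder is up and held. Before turning it, I'll fit a quick kinematic model to the joint readings to check that the turned poses stay within the joint ranges.

```bash
cat > kin.py <<'E'
from plan import *
from scipy.optimize import least_squares
Y=lambda t:R.from_euler('y',t,degrees=True); Z=lambda t:R.from_euler('z',t,degrees=True)
D=[([-79.893,7.471,85.268,0,87.261,-4.893],[155.312,-579.554,210.192],[180,0,15]),
([-47.1946,-12.5976,100.3558,-6.9822,91.2996,-7.5198],[330.08,-350.06,255.42],[179.967,7.042,50.107]),
([28.6886,27.851,65.618,-12.311,95.2203,34.9459],[596.654,291.461,176.821],[-179.987,15.058,83.555]),
([27.3364,28.4903,72.2896,-12.4555,87.8513,35.2721],[593.836,270.988,105.868],[-179.9,15.1,83.5]),
([25.71,23.29,70.06,-12.73,94.38,32.13],[594.37,248.87,190.33],[179.72,14.88,83.43])]
def fk(q,P,tw=None):
    a1,lat,zs,L2,L3,d6=P; A=Z(q[0]); B=A*Y(q[1]); C=A*Y(q[1]+q[2]); W=A.apply([a1,lat,zs])+B.apply([0,0,L2])+C.apply([0,0,L3])
    E=C*Z(q[3])*Y(q[4]); return W+E.apply([0,0,d6]),E*Z(q[5]+TW),W
TW=-90
for tw in(-90,90):
    TW=tw; e=[np.degrees((R.from_euler('xyz',d[2],degrees=True).inv()*fk(d[0],[0]*6)[1]).magnitude()) for d in D]
    if max(e)<5: print("tw",tw,np.round(e,2)); break
f=least_squares(lambda P:np.r_[np.concatenate([fk(d[0],P)[0]-d[1] for d in D]),(P-[50,50,400,425,425,250])*.01],[50,50,400,425,425,250]); P=f.x
LO=np.array([-169.43,-51.17,1.28,-76.62,0,-152.29]); HI=np.array([169.43,129.36,143.12,256.62,156.53,152.29])
def ik(p,r,q0):
    g=lambda q:np.r_[(fk(q,P)[0]-p)/10,(r.inv()*fk(q,P)[1]).as_rotvec()*20]
    s=least_squares(g,np.clip(q0,LO+.1,HI-.1),bounds=(LO,HI),x_scale=20); return s.x,np.abs(s.fun).max()
if __name__=="__main__":
    print(P.round(1),np.abs(f.fun).max())
    from held import axis
    q=np.array(D[-1][0]); p,r=cur(); a=axis('n')[1]; ft=np.array([42.2,-.6,-72]); at=r.inv().apply(a)
    rf=R.align_vectors([[0,0,-1]],[r.apply(at)])[0]*r; print("final tool z",rf.apply([0,0,1]).round(3),"rot",rf.as_euler('xyz',degrees=True).round(1))
    for nm,foot,th in(("lift",None,0),("turn45",[598,200,330],.6),("vert",[595,150,330],1),("mid",[598,0,320],1),("peg",[601,-155,290],1),("seat",[601,-155,168],1),("thick up",[589,-246,290],1),("thick seat",[589,-246,168],1)):
        if foot is None: pt,rt=p+[0,0,60],r
        else: rt=r*R.from_rotvec((r.inv()*rf).as_rotvec()*th); pt=np.array(foot)-rt.apply(ft)
        q,e=ik(pt,rt,q); print(nm,q.round(0),round(e,3),"wrist",fk(q,P)[2].round(0))
E
python3 kin.py
```

```text
tw 90 [0.   0.   0.   0.05 0.  ]
[ -3.7  50.9 267.7 355.4 556.6 383.8] 4.0614299347308815
final tool z [ 0.091  0.813 -0.575] rot [-179.9  -54.9   83.6]
lift [ 26.  24.  64. -13. 100.  31.] 0.0 wrist [604. 347. 616.]
turn45 [-3.  4. 89. 27. 85.  2.] 0.0 wrist [579.  22. 589.]
vert [-18.   7.  98.  53.  90. -19.] 0.0 wrist [ 565. -128.  475.]
mid [-31.  16.  89.  49. 100. -27.] 0.0 wrist [ 568. -278.  465.]
peg [-41.  30.  74.  45. 108. -33.] 0.0 wrist [ 571. -433.  435.]
seat [-41.  37.  78.  43. 100. -41.] 0.0 wrist [ 571. -433.  313.]
thick up [-47.  39.  63.  43. 114. -35.] 0.0 wrist [ 559. -524.  435.]
thick seat [-47.  45.  67.  40. 106. -43.] 0.0 wrist [ 559. -524.  313.]
```

```bash
cat >> plan.py <<'E'
def tcp(P,Rg): return np.array(P)-Rg.apply([0,0,5.])
def foot_plan(foot,Rg,ft,n,claw=0.2,start=None,dp=2):
    return plan(tcp(np.array(foot)-Rg.apply(ft),Rg),Rg,n,claw,start,dp)
E
python3 - <<'E'
from plan import *
p,r=cur(); a=axis('n')[1]; ft=np.array([42.2,-.6,-72]); at=r.inv().apply(a)
rf=R.align_vectors([[0,0,-1]],[r.apply(at)])[0]*r
np.savez("n.npz",rf=rf.as_matrix(),ft=ft,at=at)
s=plan(tcp(p+[0,0,70],r),r,4,.2); s=foot_plan([598,150,330],rf,ft,24,.2,s)
E
```

```text
[[-0.15,0,-0.56,0,0,0,0.2],[-0.15,0,-0.57,0,0,0,0.2],[-0.16,0,-0.56,0,0,0,0.2],[-0.15,0,-0.56,0,0,0,0.2]]
end [592.4 249.1 259.9] max [0.16 0.   0.57 0.   0.   0.  ]
[[-0.08,0.02,0.02,0,0.64,0,0.2],[-0.09,0.03,0.02,0,0.64,0,0.2],[-0.08,0.02,0.02,0,0.64,0,0.2],[-0.09,0.03,0.01,0,0.64,0,0.2],[-0.08,0.02,0.01,0,0.64,0,0.2],[-0.09,0.02,0,0,0.64,0,0.2],[-0.08,0.03,0,0,0.64,0,0.2],[-0.09,0.02,-0.01,0,0.63,0,0.2]]
[[-0.08,0.03,-0.01,0,0.64,0,0.2],[-0.09,0.02,-0.02,0,0.63,0,0.2],[-0.08,0.02,-0.02,0,0.64,0,0.2],[-0.09,0.03,-0.02,0,0.63,0,0.2],[-0.08,0.02,-0.03,0,0.64,0,0.2],[-0.08,0.03,-0.03,0,0.63,0,0.2],[-0.07,0.02,-0.04,0,0.64,0,0.2],[-0.08,0.02,-0.04,0,0.63,0,0.2]]
[[-0.07,0.03,-0.04,0,0.64,0,0.2],[-0.08,0.02,-0.05,0,0.63,0,0.2],[-0.06,0.03,-0.05,0,0.64,-0.01,0.2],[-0.07,0.02,-0.06,0,0.63,0,0.2],[-0.06,0.02,-0.05,0,0.64,-0.01,0.2],[-0.06,0.03,-0.06,0,0.63,0,0.2],[-0.06,0.02,-0.07,0,0.64,0,0.2],[-0.06,0.03,-0.07,0.01,0.63,-0.01,0.2]]
end [602.1 180.1 256.9] max [0.09 0.03 0.07 0.01 0.64 0.01]
```

>>> {"api": "apply_moves", "payload": {"deltas": [[-0.15, 0, -0.56, 0, 0, 0, 0.2], [-0.15, 0, -0.57, 0, 0, 0, 0.2], [-0.16, 0, -0.56, 0, 0, 0, 0.2], [-0.15, 0, -0.56, 0, 0, 0, 0.2]]}}

```text
time: 10.5
tool_pos: [593.1, 248.1, 258.7]
tcp_rot: [179.9, 15.0, 83.5]
ft_force: [0.5, -0.0, -1.6]
finger_gap: 33.8
grip_force: 49.5
```

>>> {"api": "apply_moves", "payload": {"deltas": [[-0.08, 0.02, 0.02, 0, 0.64, 0, 0.2], [-0.09, 0.03, 0.02, 0, 0.64, 0, 0.2], [-0.08, 0.02, 0.02, 0, 0.64, 0, 0.2], [-0.09, 0.03, 0.01, 0, 0.64, 0, 0.2], [-0.08, 0.02, 0.01, 0, 0.64, 0, 0.2], [-0.09, 0.02, 0, 0, 0.64, 0, 0.2], [-0.08, 0.03, 0, 0, 0.64, 0, 0.2], [-0.09, 0.02, -0.01, 0, 0.63, 0, 0.2]]}}

```text
time: 11.5
tool_pos: [596.3, 226.7, 257.5]
tcp_rot: [179.9, -8.5, 83.5]
ft_force: [-0.4, -0.3, -1.4]
finger_gap: 33.9
grip_force: 49.5
```

>>> {"api": "apply_moves", "payload": {"deltas": [[-0.08, 0.03, -0.01, 0, 0.64, 0, 0.2], [-0.09, 0.02, -0.02, 0, 0.63, 0, 0.2], [-0.08, 0.02, -0.02, 0, 0.64, 0, 0.2], [-0.09, 0.03, -0.02, 0, 0.63, 0, 0.2], [-0.08, 0.02, -0.03, 0, 0.64, 0, 0.2], [-0.08, 0.03, -0.03, 0, 0.63, 0, 0.2], [-0.07, 0.02, -0.04, 0, 0.64, 0, 0.2], [-0.08, 0.02, -0.04, 0, 0.63, 0, 0.2]]}}

```text
time: 12.5
tool_pos: [599.7, 205.4, 257.2]
tcp_rot: [179.9, -31.7, 83.6]
ft_force: [-0.2, -0.1, -1.3]
finger_gap: 33.9
grip_force: 49.5
```

>>> {"api": "apply_moves", "payload": {"deltas": [[-0.07, 0.03, -0.04, 0, 0.64, 0, 0.2], [-0.08, 0.02, -0.05, 0, 0.63, 0, 0.2], [-0.06, 0.03, -0.05, 0, 0.64, -0.01, 0.2], [-0.07, 0.02, -0.06, 0, 0.63, 0, 0.2], [-0.06, 0.02, -0.05, 0, 0.64, -0.01, 0.2], [-0.06, 0.03, -0.06, 0, 0.63, 0, 0.2], [-0.06, 0.02, -0.07, 0, 0.64, 0, 0.2], [-0.06, 0.03, -0.07, 0.01, 0.63, -0.01, 0.2]]}}

```text
time: 13.5
tool_pos: [603.3, 184.0, 256.6]
tcp_rot: [179.7, -55.0, 83.9]
ft_force: [1.0, 0.4, -1.3]
finger_gap: 34.2
grip_force: 49.5
```

```bash
python3 - <<'E'
from plan import *
s=sense(); print({k:np.round(s[k],2) for k in("time","tool_pos","tcp_rot","ft_force","wrist_torque","finger_gap","grip_force","joint_pos")})
d=np.load("n.npz"); p,r=cur(); rf=R.from_matrix(d['rf']); foot=p+r.apply(d['ft']); print(foot,r.apply(d['at']))
foot_plan([601,-155,285],rf,d['ft'],16,.2,(p,r))
E
```

```text
{'time': np.float64(13.5), 'tool_pos': array([603.31, 184.  , 256.58]), 'tcp_rot': array([179.68, -55.  ,  83.95]), 'ft_force': array([ 1.04,  0.44, -1.33]), 'wrist_torque': array([-0.51,  0.12, -0.  ]), 'finger_gap': np.float64(34.18), 'grip_force': np.float64(49.52), 'joint_pos': array([-17.95,   9.7 ,  95.43,  53.39,  90.46, -19.15])}
[598.65139674 149.53330794 332.44757545] [ 0.00407621  0.0015186  -0.99999054]
[[-0.44,0.07,-0.46,0,0,0,0.2],[-0.45,0.08,-0.46,0,0,0,0.2],[-0.44,0.07,-0.46,0,0,0,0.2],[-0.44,0.08,-0.46,0,0,0,0.2],[-0.44,0.07,-0.46,0,0,0,0.2],[-0.45,0.07,-0.46,0,0,0,0.2],[-0.44,0.08,-0.46,0,0,0,0.2],[-0.44,0.07,-0.46,0,0,0.01,0.2]]
[[-0.45,0.07,-0.45,0,0,0,0.2],[-0.44,0.08,-0.46,0,0,0.01,0.2],[-0.44,0.07,-0.46,0,0,0,0.2],[-0.44,0.08,-0.46,0,0,0.01,0.2],[-0.45,0.07,-0.46,0,-0.01,0,0.2],[-0.44,0.08,-0.46,0,0,0.01,0.2],[-0.44,0.07,-0.46,0.01,-0.01,0,0.2],[-0.45,0.08,-0.46,0,0,0.01,0.2]]
end [ 605.  -124.8  211.9] max [0.45 0.08 0.46 0.01 0.01 0.01]
```

>>> {"api": "apply_moves", "payload": {"deltas": [[-0.44, 0.07, -0.46, 0, 0, 0, 0.2], [-0.45, 0.08, -0.46, 0, 0, 0, 0.2], [-0.44, 0.07, -0.46, 0, 0, 0, 0.2], [-0.44, 0.08, -0.46, 0, 0, 0, 0.2], [-0.44, 0.07, -0.46, 0, 0, 0, 0.2], [-0.45, 0.07, -0.46, 0, 0, 0, 0.2], [-0.44, 0.08, -0.46, 0, 0, 0, 0.2], [-0.44, 0.07, -0.46, 0, 0, 0, 0.2]]}}

```text
time: 14.5
tool_pos: [603.9, 30.7, 231.8]
tcp_rot: [179.9, -54.9, 83.7]
ft_force: [0.3, 0.1, -1.4]
finger_gap: 33.7
grip_force: 49.5
```

>>> {"api": "apply_moves", "payload": {"deltas": [[-0.45, 0.07, -0.45, 0, 0, 0, 0.2], [-0.44, 0.08, -0.46, 0, 0, 0, 0.2], [-0.44, 0.07, -0.46, 0, 0, 0, 0.2], [-0.44, 0.08, -0.46, 0, 0, 0, 0.2], [-0.45, 0.07, -0.46, 0, 0, 0, 0.2], [-0.44, 0.08, -0.46, 0, 0, 0, 0.2], [-0.44, 0.07, -0.46, 0, 0, 0, 0.2], [-0.45, 0.08, -0.46, 0, 0, 0, 0.2]]}}

```text
time: 15.5
tool_pos: [605.0, -121.6, 207.9]
tcp_rot: [179.9, -54.9, 83.7]
ft_force: [1.0, -0.6, -1.3]
finger_gap: 34.0
grip_force: 49.5
```

```bash
cat > seg.py <<'E'
from held import *
def grab(n,k=3): return np.mean([snapshot(n) for _ in range(k)],0)
def ascii(im,x0,x1,y0,y1):
    for y in range(y0,y1): print(y,' '.join(f"{int(im[y,x,1]-im[y,x,0]):3d}" for x in range(x0,x1)))
E
python3 - <<'E'
from seg import *
d=np.load("n.npz"); p,r=cur(); foot=p+r.apply(d['ft']); ax=r.apply(d['at']); print(p,foot,ax,sense()['joint_pos'].round(0))
S,T=Cam("scene"),Cam("top"); im=grab("scene"); tp=grab("top"); np.savez("im1.npz",a=im,b=tp)
print("scene foot,mouth",S.px([foot,foot+150*ax]).round(1).tolist(),"top",T.px([foot,foot+150*ax]).round(1).tolist())
for l in(0,9,): pass
q=np.vstack([S.px(x) for x in cyl(foot,ax,36,52)]); print(q.min(0),q.max(0))
x0,y0=np.floor(q.min(0)-6).astype(int); x1,y1=np.ceil(q.max(0)+6).astype(int)
for y in range(y0,y1,2): print(y,' '.join("%3d/%-3d"%(im[y,x].mean(),im[y,x,1]-im[y,x,0]) for x in range(x0,x1)))
E
```

```text
[ 605.04447653 -121.60904833  207.87767008] [ 600.50427932 -156.020824    283.77507652] [ 2.08293002e-03  8.61010118e-04 -9.99997460e-01] [-41.  32.  73.  45. 108. -34.]
scene foot,mouth [[310.3, 141.2], [310.7, 187.4]] top [[382.9, 138.9], [374.7, 150.3]]
[301.87131297 139.26063645] [318.81848747 189.30846465]
133  66/-10  67/-10  67/-9   67/-10  66/-10  67/-10  66/-10  67/-9   69/-11  65/-10  67/-10  66/-12  68/-12  70/-11  70/-12  72/-11  69/-11  66/-9   69/-9   69/-11  70/-11  52/-9   39/2    39/2    39/2    41/1    43/1    42/1    28/2    18/0  
135  67/-10  66/-10  67/-10  66/-9   68/-11  67/-10  68/-9   68/-10  67/-10  67/-9   69/-9   69/-12  39/-4   15/2    23/0    24/5    47/-8   56/-9   32/0    45/0    44/2    36/1    40/3    41/2    42/1    31/0     9/1    27/1    42/1    40/2  
137  68/-9   67/-11  67/-10  68/-11  66/-11  67/-9   66/-10  68/-10  66/-9   68/-10  68/-11  55/-8   36/3    36/1    34/0    66/0    56/0   102/-1   91/-1   49/0    27/0    39/1    33/0    20/0    11/3    10/0    19/1    31/1    41/2    40/2  
139  66/-9   64/-10  67/-9   66/-11  69/-11  67/-11  65
[... 6322 characters left out ...]
/-5  104/-2  104/-3  104/-4  104/-3  102/-4  103/-3  103/-3  104/-4  104/-5  103/-2  102/-4  103/-3  105/-4  104/-2  108/-3   94/-6   49/-23  49/-22  50/-21  50/-22  49/-20  45/-23  46/-22  49/-22  54/-20  72/-31
193  88/-8  105/-4  105/-4  104/-3  103/-5  104/-3  104/-4  103/-5  103/-3  104/-4  103/-4  106/-3  104/-4  104/-3  103/-5  104/-4  105/-5  105/-4  106/-4  112/-2   49/-22  52/-21  52/-22  52/-23  54/-21  52/-22  53/-23  50/-22  52/-23  53/-25
195  90/-7  107/-4  105/-3  102/-5  103/-4  105/-4  104/-4  103/-3  103/-5  105/-5  102/-4  105/-4  104/-5  104/-4  104/-3  101/-4  103/-4  102/-3  105/-3  113/-1   49/-24  50/-23  52/-22  53/-22  53/-22  53/-22  52/-22  52/-22  56/-22  53/-27
```

```bash
python3 - <<'E'
import numpy as np
d=np.load("im1.npz"); t=d['b']
for y in range(124,166,1): print(y,''.join("%4d"%(t[y,x,1]-t[y,x,0]) for x in range(364,400)))
print()
for y in range(124,166,3): print(y,''.join("%4d"%(t[y,x].mean()) for x in range(364,400)))
E
```

```text
124    0  -1  -1   0  -1   0  -2  -1  -1  -1  -1   0  -2  -2  -3  -6  -4  -3  -1  -1  -2  -1  -1   0  -1   0   1   0   1   2   3   1   3   1   2   3
125   -2  -2   0  -1   0   0  -1   1  -1  -1  -1  -1  -2  -3  -3  -5  -3  -1  -1  -1  -1   0  -2   0  -1   1   2   2   1   2   1   1   1   0   2   1
126   -1   0  -1  -1   0   0  -1   0  -2   0  -1   0  -1  -1  -5  -4  -3   0  -2  -1   0  -1  -2   0   0   0   1   2   1   3   1   0   1   1   1   2
127    0   0   0   0   0  -1  -1   0   0   0   0  -1  -2  -3  -4  -2  -1  -1  -1  -1  -1  -2  -1  -1  -1   0   2   2   1   2   1   0   1   2   0   1
128   -1  -1   0  -1   0  -1  -1   0   0  -1  -1  -2  -3  -4  -3  -1  -1  -1  -2   0   0   0   0  -1   1   1   0   3   0   2   1   2   0   1   0   0
129    0  -1  -1  -1   0   0   0  -2  -2   0  -1  -2  -4  -3   0   0   1   0   0  -1   1   0   0   0   0   1   0   2   3   2   0   0   0   0  -2   0
130   -2  -1  -2  -1  -1  -1  -2  -2   0   0  -2  -3  -2   0   2   3   2   1   0   1   2   2   2   2   2   2   2   1   2   0   1   1  -1  -1  -2   0
131   -2  -2  -1  -1  -1  -1  -2  -1  -2  -1  -2  -1   1 
[... 6544 characters left out ...]
 141 132 131 129 119 107 103 101 101  94  82  72  69  72  73  70  69  65  64  63  63  63  61  61  60  60
154  150 136 113  93  88  95 108 110 105  96  88  84  81  77  78  79  78  78  79  80  76  74  70  68  67  66  61  61  61  61  63  65  65  67  63  62
157  149 129  97  76  72  69  74  75  80  85  95 104 109 125 154 166 167 167 167 163 141 107  80  70  69  68  66  71  83  92  94  90  83  76  70  68
160  152 148 135 113  88  79  78  82  89  95 101 107 115 139 163 175 183 200 222 229 219 176 123  92  76  71  71  71  73  74  74  70  67  67  67  68
163  162 149 152 147 134 119 111 107 104 104 110 126 152 168 175 179 187 202 211 205 196 189 177 166 150 122  95  82  78  73  70  70  69  69  67  68
```

The tube reads about 0.5 px left of the peg column in the scene view, with centre 310.0 against 310.6. It's upright, and the top view agrees within about 1 px. I'll shift 1 mm in −y and lower in stages, watching the force.

>>> {"api": "apply_moves", "payload": {"deltas": [[-0.02, 0, -0.03, 0, 0, 0, 0.2], [-0.33, 0, 0.23, 0, 0, 0, 0.2], [-0.33, 0, 0.23, 0, 0, 0, 0.2], [-0.33, 0, 0.23, 0, 0, 0, 0.2], [-0.16, 0, 0.12, 0, 0, 0, 0.2], [0, 0, 0, 0, 0, 0, 0.2]]}}

```text
time: 16.55
tool_pos: [604.7, -121.1, 165.1]
tcp_rot: [-180.0, -55.0, 83.6]
ft_force: [-0.0, 0.3, -1.3]
finger_gap: 33.9
grip_force: 49.5
```

>>> {"api": "apply_moves", "payload": {"deltas": [[-0.16, 0, 0.12, 0, 0, 0, 0.2], [-0.16, 0, 0.12, 0, 0, 0, 0.2], [0, 0, 0, 0, 0, 0, 0.2]]}}

```text
time: 16.92
tool_pos: [604.8, -120.8, 153.3]
tcp_rot: [180.0, -55.0, 83.7]
ft_force: [0.3, -0.1, -1.1]
finger_gap: 34.0
grip_force: 49.5
```

>>> {"api": "apply_moves", "payload": {"deltas": [[-0.16, 0, 0.11, 0, 0, 0, 0.2], [-0.16, 0, 0.11, 0, 0, 0, 0.2], [-0.16, 0, 0.11, 0, 0, 0, 0.2], [-0.16, 0, 0.11, 0, 0, 0, 0.2], [0, 0, 0, 0, 0, 0, 0.2]]}}

```text
time: 17.55
tool_pos: [604.7, -121.0, 129.9]
tcp_rot: [180.0, -55.0, 83.6]
ft_force: [0.3, -0.2, -0.6]
finger_gap: 34.2
grip_force: 49.5
```

>>> {"api": "apply_moves", "payload": {"deltas": [[-0.16, 0, 0.11, 0, 0, 0, 0.2], [-0.16, 0, 0.11, 0, 0, 0, 0.2], [-0.16, 0, 0.11, 0, 0, 0, 0.2], [-0.16, 0, 0.11, 0, 0, 0, 0.2], [0, 0, 0, 0, 0, 0, 0.2]]}}

```text
time: 18.18
tool_pos: [604.7, -121.2, 106.6]
tcp_rot: [180.0, -55.0, 83.6]
ft_force: [-0.6, -0.6, -0.8]
finger_gap: 34.1
grip_force: 49.5
```

>>> {"api": "apply_moves", "payload": {"deltas": [[-0.08, 0, 0.06, 0, 0, 0, 0.2], [-0.08, 0, 0.06, 0, 0, 0, 0.2], [-0.08, 0, 0.06, 0, 0, 0, 0.2], [0, 0, 0, 0, 0, 0, 0.2]]}}

```text
time: 18.68
tool_pos: [605.0, -121.0, 98.0]
tcp_rot: [179.9, -55.0, 83.7]
ft_force: [0.0, 0.1, -1.6]
finger_gap: 33.8
grip_force: 49.5
```

>>> {"api": "apply_moves", "payload": {"deltas": [[-0.05, 0, 0.04, 0, 0, 0, 0.2], [-0.05, 0, 0.04, 0, 0, 0, 0.2], [0, 0, 0, 0, 0, 0, 0.2]]}}

```text
time: 19.05
tool_pos: [605.0, -120.8, 94.3]
tcp_rot: [179.9, -55.0, 83.7]
ft_force: [0.0, -0.4, -1.6]
finger_gap: 33.7
grip_force: 49.5
```

>>> {"api": "apply_moves", "payload": {"deltas": [[-0.05, 0, 0.04, 0, 0, 0, 0.2], [0, 0, 0, 0, 0, 0, 0.2]]}}

```text
time: 19.3
tool_pos: [605.2, -120.8, 92.7]
tcp_rot: [179.9, -55.0, 83.7]
ft_force: [-0.6, -0.1, 0.3]
finger_gap: 33.8
grip_force: 49.7
```

>>> {"api": "apply_moves", "payload": {"deltas": [[-0.03, 0, 0.02, 0, 0, 0, 0.2], [0, 0, 0, 0, 0, 0, 0.2]]}}

```text
time: 19.55
tool_pos: [605.4, -120.9, 92.4]
tcp_rot: [179.8, -55.0, 83.8]
ft_force: [-0.2, 0.4, 4.5]
finger_gap: 33.9
grip_force: 49.2
```

>>> {"api": "apply_moves", "payload": {"deltas": [[-0.02, 0, 0.01, 0, 0, 0, 0.2], [0, 0, 0, 0, 0, 0, 0.2]]}}

```text
time: 19.8
tool_pos: [605.4, -120.9, 92.3]
tcp_rot: [179.8, -55.0, 83.9]
ft_force: [-2.4, 0.2, 7.7]
finger_gap: 33.8
grip_force: 48.9
```

Contact at mouth height of about 18 mm with 8 N down, so the rim is on the seat. Release gently and back out along the tool axis.

>>> {"api": "apply_moves", "payload": {"deltas": [[0.02, 0, -0.01, 0, 0, 0, 0.3], [0, 0, 0, 0, 0, 0, 0.5], [0, 0, 0, 0, 0, 0, 0.8], [0, 0, 0, 0, 0, 0, 1], [0, 0, 0, 0, 0, 0, 1]], "grip_force": 20}}

```text
time: 20.42
tool_pos: [605.1, -120.7, 91.3]
tcp_rot: [179.9, -55.0, 83.7]
ft_force: [-0.2, 0.1, 0.2]
finger_gap: 85.5
grip_force: 0.0
```

>>> {"api": "apply_moves", "payload": {"deltas": [[0, 0, -0.3, 0, 0, 0, 1], [0, 0, -0.5, 0, 0, 0, 1], [0, 0, -0.8, 0, 0, 0, 1], [0, 0, -0.9, 0, 0, 0, 1], [0, 0, -0.9, 0, 0, 0, 1], [0, 0, -0.9, 0, 0, 0, 1], [0, 0, -0.9, 0, 0, 0, 1], [0, 0, -0.5, 0, 0, 0, 1]]}}

```text
time: 21.42
tool_pos: [589.3, -262.5, 191.5]
tcp_rot: [179.7, -54.8, 83.8]
ft_force: [0.5, 0.3, 0.1]
finger_gap: 85.5
grip_force: 0.0
```

```bash
python3 - <<'E'
from seg import *
s=sense(); print({k:np.round(s[k],2) for k in("time","tool_pos","tcp_rot","ft_force","finger_gap","joint_pos")})
A,B=grab("scene",2),grab("top",2); np.savez("im2.npz",a=A,b=B); S,T=Cam("scene"),Cam("top")
z=np.array([0,0,-1.]); p0=np.array([601,-155.2,167.5])
q=np.vstack([S.px(x) for x in cyl(p0,z,36,52)]); x0,y0=np.floor(q.min(0)-4).astype(int); x1,y1=np.ceil(q.max(0)+4).astype(int); print(x0,x1,y0,y1,S.px([p0,p0+150*z]))
for y in range(y0,y1,2): print(y,' '.join("%3d/%-3d"%(A[y,x].mean(),A[y,x,1]-A[y,x,0]) for x in range(x0,x1)))
# known other cylinders: unchanged?
d=np.load("im0.npz")
o,a=axis('w'); print("wide in tray before/now",score if 0 else '')
for n,k,im in(("scene",'a',A),("top",'b',B)):
    df=np.abs(im-d[k]).mean(2)>40; ys,xs=np.nonzero(df); print(n,"changed px",len(ys))
H,xy=None,None
pl,r=cur(); 
ow,aw=axis('w'); G=ow+52*aw; Rg=Rt(83.6,-5); print("wide G",G)
E
```

```text
{'time': np.float64(21.42), 'tool_pos': array([ 589.3 , -262.45,  191.5 ]), 'tcp_rot': array([179.7 , -54.84,  83.8 ]), 'ft_force': array([0.54, 0.29, 0.11]), 'finger_gap': np.float64(85.51), 'joint_pos': array([-49.83,  45.71,  54.87,  41.67, 116.42, -37.13])}
298 323 170 228 [[310.44408187 177.39253362]
 [310.90858019 220.77241863]]
170  44/-13 147/-19 145/-21 133/-23 134/-20 165/-23 169/-25 169/-22 168/-22 161/-24 124/-20 111/-18 130/-19 143/-23 146/-24 145/-22 144/-23 141/-23 139/-21 140/-22 146/-22 122/-21  99/-17  86/-14  84/-13
172 247/6   249/6   248/7   219/4   176/-7  159/-19 157/-28 153/-29 152/-29 158/-26 143/-24 107/-19 129/-22 137/-24 147/-23 147/-22 148/-24 148/-23 148/-20 149/-23 149/-23 159/-22 153/-23 114/-16 108/-16
174 236/3   236/3   236/3   237/4   239/3   242/3   247/4   253/0   254/0   255/0   255/0   255/0   242/1   220/0   159/-19 138/-21 144/-29 141/-25 140/-27 141/-22 144/-23 147/-24 150/-22 149/-23 132/-21
176 236/3   236/2   238/3   244/2   254/0   105/13  149/15  131/17  136/16  136/17  135/16  134/18  135/16  136/16  136/17  136/17  132/17  135/19  207
[... 4650 characters left out ...]
61/9    80/7    70/6    63/2    58/2   155/2   113/5   102/1   254/0   245/3   241/2   242/2  
224 151/-20 122/-52 133/-45 138/-42 143/-44 147/-41  60/-41  67/-47  88/-45  91/-48 104/-42 112/-2  151/3    53/2   126/2   121/4   141/3   116/4    46/1     1/0   206/8   252/0   243/2   241/3   240/2  
226  49/-23  46/-34  56/-35  55/-33  68/-37 105/-39 123/-38 130/-31 107/-32 102/-30  47/-30  32/-8   40/2    39/1    70/0    66/-3   57/0   255/0   254/0   251/0   245/2   241/3   240/2   240/2   240/3  
wide in tray before/now 
scene changed px 15942
top changed px 42316Traceback (most recent call last):
  File "<stdin>", line 14, in <module>
NameError: name 'Rt' is not defined. Did you mean: 'R'?
```

The narrow cylinder stands upright on its seat: tube columns 305–315, rod centre 310.6, so under 2 mm off. Now the wide one, using the same method and the grasp depth I learned.

```bash
python3 - <<'E'
from plan import *
p,r=cur(); o,a=axis('w'); Rg=Rt(83.6,-5); z=Rg.apply([0,0,1]); T=o+55*a+38*z; print("grasp tcp",T)
np.savez("w.npz",T=T,R=Rg.as_matrix())
s=plan(tcp(p+[0,-10,110],r),r,5,1)
s=plan(tcp(T-130*z,Rg),Rg,24,1,s)
E
```

```text
grasp tcp [473.16976469 265.247721    23.18913799]
[[0.56,0.01,-0.48,0,0,0,1],[0.56,0.01,-0.47,0,0,0,1],[0.57,0.01,-0.48,0,0,0,1],[0.56,0,-0.47,0,0,0,1],[0.56,0.01,-0.48,0,0,0,1]]
end [ 588.9 -274.7  302.8] max [0.57 0.01 0.48 0.   0.   0.  ]
[[0.26,-0.24,0.72,0,-0.54,0,1],[0.28,-0.25,0.71,0,-0.54,0,1],[0.32,-0.24,0.7,0,-0.55,0,1],[0.35,-0.24,0.68,0,-0.54,0,1],[0.38,-0.25,0.66,0,-0.55,0,1],[0.4,-0.24,0.65,0,-0.54,0,1],[0.44,-0.25,0.63,0,-0.55,0,1],[0.46,-0.24,0.61,0,-0.54,0,1]]
[[0.49,-0.24,0.59,0,-0.55,0,1],[0.51,-0.25,0.57,0,-0.54,0,1],[0.54,-0.24,0.54,0,-0.55,0,1],[0.56,-0.24,0.52,0,-0.54,0,1],[0.58,-0.25,0.5,0,-0.55,0,1],[0.6,-0.24,0.47,0,-0.54,0,1],[0.63,-0.25,0.44,0,-0.55,0,1],[0.64,-0.24,0.42,0,-0.54,0,1]]
[[0.66,-0.24,0.39,0,-0.55,0,1],[0.67,-0.25,0.36,0,-0.54,0,1],[0.69,-0.24,0.33,0,-0.55,0,1],[0.71,-0.24,0.29,0,-0.54,0,1],[0.71,-0.25,0.27,0.01,-0.55,0,1],[0.73,-0.24,0.24,0,-0.54,0,1],[0.74,-0.24,0.2,0.01,-0.55,0,1],[0.75,-0.25,0.17,0,-0.54,0,1]]
end [474.4 277.1 157.8] max [0.75 0.25 0.72 0.01 0.55 0.  ]
```

>>> {"api": "apply_moves", "payload": {"deltas": [[0.56, 0.01, -0.48, 0, 0, 0, 1], [0.56, 0.01, -0.47, 0, 0, 0, 1], [0.57, 0.01, -0.48, 0, 0, 0, 1], [0.56, 0, -0.47, 0, 0, 0, 1], [0.56, 0.01, -0.48, 0, 0, 0, 1]]}}

```text
time: 22.25
tool_pos: [589.5, -270.1, 301.7]
tcp_rot: [179.8, -54.9, 83.8]
ft_force: [-0.5, -0.7, 0.4]
finger_gap: 85.2
grip_force: 0.0
```

>>> {"api": "apply_moves", "payload": {"deltas": [[0.26, -0.24, 0.72, 0, -0.54, 0, 1], [0.28, -0.25, 0.71, 0, -0.54, 0, 1], [0.32, -0.24, 0.7, 0, -0.55, 0, 1], [0.35, -0.24, 0.68, 0, -0.54, 0, 1], [0.38, -0.25, 0.66, 0, -0.55, 0, 1], [0.4, -0.24, 0.65, 0, -0.54, 0, 1], [0.44, -0.25, 0.63, 0, -0.55, 0, 1], [0.46, -0.24, 0.61, 0, -0.54, 0, 1]]}}

```text
time: 23.25
tool_pos: [551.1, -87.0, 251.7]
tcp_rot: [179.9, -34.9, 83.7]
ft_force: [-0.0, -0.9, 0.8]
finger_gap: 85.2
grip_force: 0.0
```

>>> {"api": "apply_moves", "payload": {"deltas": [[0.49, -0.24, 0.59, 0, -0.55, 0, 1], [0.51, -0.25, 0.57, 0, -0.54, 0, 1], [0.54, -0.24, 0.54, 0, -0.55, 0, 1], [0.56, -0.24, 0.52, 0, -0.54, 0, 1], [0.58, -0.25, 0.5, 0, -0.55, 0, 1], [0.6, -0.24, 0.47, 0, -0.54, 0, 1], [0.63, -0.25, 0.44, 0, -0.55, 0, 1], [0.64, -0.24, 0.42, 0, -0.54, 0, 1]]}}

```text
time: 24.25
tool_pos: [512.7, 95.7, 203.0]
tcp_rot: [179.9, -15.0, 83.6]
ft_force: [-0.2, 0.7, -0.2]
finger_gap: 85.5
grip_force: 0.0
```

>>> {"api": "apply_moves", "payload": {"deltas": [[0.66, -0.24, 0.39, 0, -0.55, 0, 1], [0.67, -0.25, 0.36, 0, -0.54, 0, 1], [0.69, -0.24, 0.33, 0, -0.55, 0, 1], [0.71, -0.24, 0.29, 0, -0.54, 0, 1], [0.71, -0.25, 0.27, 0.01, -0.55, 0, 1], [0.73, -0.24, 0.24, 0, -0.54, 0, 1], [0.74, -0.24, 0.2, 0.01, -0.55, 0, 1], [0.75, -0.25, 0.17, 0, -0.54, 0, 1]]}}

```text
time: 25.25
tool_pos: [474.1, 278.5, 154.0]
tcp_rot: [180.0, 5.0, 83.6]
ft_force: [0.5, 0.9, -0.2]
finger_gap: 85.3
grip_force: 0.0
```

```bash
python3 - <<'E'
from chk import *
from plan import *
im=np.mean([snapshot("top") for _ in range(2)],0); o,a=axis('w'); p,r=cur(); print(p,sense()['tcp_rot'],sense()['joint_pos'].round(0))
sc=np.mean([snapshot("scene") for _ in range(2)],0)
d0=np.load("im0.npz"); print("scene wide",score("scene",o,a,48,60,sc),score("scene",o,a,48,60,d0['a']),"top",score("top",o,a,48,60,im),score("top",o,a,48,60,d0['b']))
# rack part now vs. just after release
dn=np.load("im2.npz")['a']; print("hung narrow area diff",np.abs(dn-sc)[172:222,300:320].mean())
d=np.load("w.npz"); Rg=R.from_matrix(d['R']); plan(tcp(d['T'],Rg),Rg,8,1)
E
```

```text
[473.00525027 279.94919708 152.85022654] [-179.90327757    4.95708871   83.7512249 ] [28.  5. 94. -4. 84. 35.]
scene wide (np.float64(0.86), np.float64(0.01)) (np.float64(0.87), np.float64(0.19)) top (np.float64(0.78), np.float64(0.02)) (np.float64(0.89), np.float64(0.03))
hung narrow area diff 8.290666666666667
[[-0.01,0,0.55,0,0,0,1],[0,0.01,0.54,0,0,0,1],[-0.01,0,0.55,0,0,0,1],[0,0,0.54,0,0,0,1],[-0.01,0,0.55,0,0,0,1],[0,0.01,0.54,0,-0.01,0.01,1],[-0.01,0,0.55,0,0,0,1],[0,0,0.54,-0.01,-0.01,0.01,1]]
end [473.2 265.8  28.2] max [0.01 0.01 0.55 0.01 0.01 0.01]
```

>>> {"api": "apply_moves", "payload": {"deltas": [[-0.01, 0, 0.55, 0, 0, 0, 1], [0, 0.01, 0.54, 0, 0, 0, 1], [-0.01, 0, 0.55, 0, 0, 0, 1], [0, 0, 0.54, 0, 0, 0, 1], [-0.01, 0, 0.55, 0, 0, 0, 1], [0, 0.01, 0.54, 0, 0, 0, 1]]}}

```text
time: 26.2
tool_pos: [473.5, 267.7, 54.1]
tcp_rot: [-180.0, 5.0, 83.6]
ft_force: [0.2, 0.5, -0.0]
finger_gap: 85.7
grip_force: 0.0
```

>>> {"api": "apply_moves", "payload": {"deltas": [[0, 0, 0.36, 0, 0, 0, 1], [0, 0, 0.36, 0, 0, 0, 1], [0, 0, 0.36, 0, 0, 0, 1], [0, 0, 0, 0, 0, 0, 1]]}}

```text
time: 26.7
tool_pos: [472.6, 264.7, 22.0]
tcp_rot: [-179.9, 5.0, 83.6]
ft_force: [-0.1, 0.3, -0.3]
finger_gap: 85.3
grip_force: 0.0
```

>>> {"api": "apply_moves", "payload": {"deltas": [[0, 0, 0, 0, 0, 0, 0.35], [0, 0, 0, 0, 0, 0, 0.35], [0, 0, 0, 0, 0, 0, 0.35], [0, 0, 0, 0, 0, 0, 0.35]], "grip_force": 20}}

```text
time: 27.2
tool_pos: [473.5, 265.3, 23.8]
tcp_rot: [180.0, 4.9, 83.6]
ft_force: [-2.6, -0.5, 6.3]
finger_gap: 48.4
grip_force: 20.2
```

Gap 48.4 mm matches the tube. Lift with a firmer grip and measure.

>>> {"api": "apply_moves", "payload": {"deltas": [[0, 0, 0, 0, 0, 0, 0.3], [0, 0, 0, 0, 0, 0, 0.3], [-0.03, 0, -0.3, 0, 0, 0, 0.3], [-0.04, 0, -0.5, 0, 0, 0, 0.3], [-0.04, 0, -0.5, 0, 0, 0, 0.3], [-0.06, 0, -0.7, 0, 0, 0, 0.3], [-0.07, 0, -0.8, 0, 0, 0, 0.3], [-0.07, 0, -0.8, 0, 0, 0, 0.3]], "grip_force": 60}}

```text
time: 28.2
tool_pos: [473.6, 265.3, 133.4]
tcp_rot: [180.0, 4.9, 83.6]
ft_force: [0.1, 0.2, -0.9]
finger_gap: 47.0
grip_force: 61.7
```

>>> {"api": "apply_moves", "payload": {"deltas": [[-0.07, 0, -0.8, 0, 0, 0, 0.3], [-0.07, 0, -0.8, 0, 0, 0, 0.3], [-0.07, 0, -0.8, 0, 0, 0, 0.3], [-0.07, 0, -0.8, 0, 0, 0, 0.3], [-0.07, 0, -0.8, 0, 0, 0, 0.3], [-0.06, 0, -0.7, 0, 0, 0, 0.3], [0, 0, 0, 0, 0, 0, 0.3]]}}

```text
time: 29.08
tool_pos: [474.4, 265.6, 276.1]
tcp_rot: [179.8, 4.8, 83.6]
ft_force: [1.3, -0.3, -1.3]
finger_gap: 47.5
grip_force: 61.7
```

```bash
python3 - <<'E'
from chk import *
from plan import *
o,a=axis('w'); p,r=cur(); T=np.array([473.3,265.2,23.6]); d=p-T; print(p,d)
im=np.mean([snapshot("scene") for _ in range(2)],0); tp=np.mean([snapshot("top") for _ in range(2)],0)
for e in(-30,-15,-8,-4,0,4,8,15): print(e,score("scene",o+d+[0,0,e],a,48,60,im),score("top",o+d+[0,0,e],a,48,60,tp))
rp=Rt(83.6,-5); ft=rp.inv().apply(o-T); at=rp.inv().apply(a); rf=R.align_vectors([[0,0,-1]],[r.apply(at)])[0]*r
print("ft",ft,"at",at,"final",rf.as_euler('xyz',degrees=True),rf.apply([0,0,1])); np.savez("w2.npz",ft=ft,at=at,rf=rf.as_matrix())
f=p+r.apply(ft); print("foot",f)
s=foot_plan([520,180,335],rf,ft,20,.3)
foot_plan([589,-246.4,290],rf,ft,24,.3,s)
E
```

```text
[474.43660259 265.59687836 276.07993681] [  1.13660259   0.39687836 252.47993681]
-30 (np.float64(0.3), np.float64(0.3)) (np.float64(0.56), np.float64(0.01))
-15 (np.float64(0.53), np.float64(0.17)) (np.float64(0.55), np.float64(0.01))
-8 (np.float64(0.64), np.float64(0.07)) (np.float64(0.55), np.float64(0.01))
-4 (np.float64(0.69), np.float64(0.03)) (np.float64(0.54), np.float64(0.01))
0 (np.float64(0.71), np.float64(0.01)) (np.float64(0.54), np.float64(0.01))
4 (np.float64(0.67), np.float64(0.03)) (np.float64(0.53), np.float64(0.01))
8 (np.float64(0.62), np.float64(0.07)) (np.float64(0.52), np.float64(0.01))
15 (np.float64(0.52), np.float64(0.14)) (np.float64(0.51), np.float64(0.02))
ft [ 49.91551846  -0.13474308 -60.83757382] at [-9.06307787e-01 -4.92808176e-17  4.22618262e-01] final [180.         -65.          83.47785645] [ 0.10294496  0.90044219 -0.42261826]
foot [480.16380709 320.13162435 332.52414054]
[[-0.07,0.09,0.02,0,0.76,0,0.3],[-0.08,0.1,0.01,0,0.76,0,0.3],[-0.07,0.09,0.01,0,0.76,0,0.3],[-0.08,0.1,0.01,0,0.76,0,0.3],[-0.08,0.09,0,0,0.76,0,0.3],[-0.07,0.1,0,0,0.76,0,0.3]
[... 549 characters left out ...]
3],[-0.3,0.16,-0.49,0,0,0,0.3],[-0.3,0.17,-0.5,0,0,0,0.3],[-0.3,0.16,-0.5,0,0,0,0.3],[-0.3,0.16,-0.5,0,0,0,0.3],[-0.3,0.16,-0.49,0,0,0,0.3],[-0.31,0.16,-0.5,0,0,0,0.3],[-0.3,0.17,-0.5,0,0,0,0.3]]
[[-0.3,0.16,-0.49,0,0,0,0.3],[-0.3,0.16,-0.5,0,0,0,0.3],[-0.3,0.16,-0.5,0,0,0,0.3],[-0.3,0.16,-0.49,0,0,0,0.3],[-0.3,0.17,-0.5,0,0,0,0.3],[-0.3,0.16,-0.5,0,0,0,0.3],[-0.3,0.16,-0.5,0,0,0,0.3],[-0.3,0.16,-0.49,0,0,0,0.3]]
[[-0.3,0.16,-0.5,0,0,0,0.3],[-0.3,0.17,-0.5,0,0,0,0.3],[-0.3,0.16,-0.49,0,0,0,0.3],[-0.3,0.16,-0.5,0,0,0,0.3],[-0.31,0.16,-0.5,0,0,0,0.3],[-0.3,0.16,-0.49,0,0,0,0.3],[-0.3,0.17,-0.5,0,0,0,0.3],[-0.3,0.16,-0.5,0,0,0,0.3]]
end [ 592.5 -217.2  221.1] max [0.31 0.17 0.5  0.   0.   0.  ]
```

The direct path would bring the mouth too low over the narrow cylinder now hanging, so I'll replan with 200 mm mouth height until it's over the thick peg.

```bash
python3 - <<'E'
from plan import *
d=np.load("w2.npz"); rf=R.from_matrix(d['rf']); ft=d['ft']
s=foot_plan([520,180,352],rf,ft,20,.3)
foot_plan([589,-246.4,352],rf,ft,24,.3,s)
E
```

```text
[[-0.08,0.09,-0.01,0,0.76,0,0.3],[-0.07,0.1,-0.01,0,0.76,0,0.3],[-0.08,0.09,-0.02,0,0.76,0,0.3],[-0.07,0.1,-0.02,0,0.76,0,0.3],[-0.07,0.09,-0.03,0,0.76,0,0.3],[-0.07,0.1,-0.03,0,0.76,0,0.3],[-0.07,0.09,-0.04,0,0.77,0,0.3],[-0.06,0.09,-0.04,0,0.76,0,0.3]]
[[-0.07,0.1,-0.04,0,0.77,0,0.3],[-0.06,0.09,-0.05,0,0.76,0,0.3],[-0.06,0.1,-0.05,0,0.77,0,0.3],[-0.05,0.09,-0.05,0,0.76,0,0.3],[-0.05,0.09,-0.06,-0.01,0.77,0,0.3],[-0.05,0.1,-0.06,0,0.76,0,0.3],[-0.04,0.09,-0.06,-0.01,0.77,0,0.3],[-0.04,0.1,-0.07,0,0.76,0,0.3]]
[[-0.03,0.09,-0.07,-0.01,0.77,0,0.3],[-0.04,0.1,-0.07,0,0.76,0,0.3],[-0.02,0.09,-0.07,-0.01,0.77,0,0.3],[-0.03,0.09,-0.07,0,0.76,0,0.3]]
end [523.4 209.3 283. ] max [0.08 0.1  0.07 0.01 0.77 0.  ]
[[-0.24,0.16,-0.52,0,0,0,0.3],[-0.25,0.16,-0.53,0,0,0,0.3],[-0.24,0.17,-0.52,0,0,0,0.3],[-0.25,0.16,-0.52,0,0,0,0.3],[-0.24,0.16,-0.53,0,0,0,0.3],[-0.24,0.16,-0.52,0,0,0,0.3],[-0.25,0.17,-0.52,0,0,0,0.3],[-0.24,0.16,-0.53,0,0,0,0.3]]
[[-0.25,0.16,-0.52,0,0,0,0.3],[-0.24,0.16,-0.52,0,0,0,0.3],[-0.25,0.17,-0.53,0,0,0,0.3],[-0.24,0.16,-0.52,0,0,0,0.3],[-0.24,0.16,-0.52,0,0,0,0.3],[-0.25,0.16,-0.53,0,0,0,0.3],[-0.24,0.17,-0.52,0,0,0,0.3],[-0.25,0.16,-0.52,0,0,0,0.3]]
[[-0.24,0.16,-0.53,0,0,0,0.3],[-0.24,0.16,-0.52,0,0,0,0.3],[-0.25,0.17,-0.52,0,0,0,0.3],[-0.24,0.16,-0.53,0,0,0,0.3],[-0.25,0.16,-0.52,0,0,0,0.3],[-0.24,0.16,-0.53,0,0,0,0.3],[-0.24,0.17,-0.52,0,0,0,0.3],[-0.25,0.16,-0.52,0,0,0,0.3]]
end [ 592.5 -217.1  283.1] max [0.25 0.17 0.53 0.   0.   0.  ]
```

>>> {"api": "apply_moves", "payload": {"deltas": [[-0.08, 0.09, -0.01, 0, 0.76, 0, 0.3], [-0.07, 0.1, -0.01, 0, 0.76, 0, 0.3], [-0.08, 0.09, -0.02, 0, 0.76, 0, 0.3], [-0.07, 0.1, -0.02, 0, 0.76, 0, 0.3], [-0.07, 0.09, -0.03, 0, 0.76, 0, 0.3], [-0.07, 0.1, -0.03, 0, 0.76, 0, 0.3], [-0.07, 0.09, -0.04, 0, 0.77, 0, 0.3], [-0.06, 0.09, -0.04, 0, 0.76, 0, 0.3]]}}

```text
time: 30.28
tool_pos: [493.3, 244.5, 275.6]
tcp_rot: [-179.9, -23.0, 83.6]
ft_force: [-0.5, -0.5, -1.1]
finger_gap: 46.8
grip_force: 61.8
```

>>> {"api": "apply_moves", "payload": {"deltas": [[-0.07, 0.1, -0.04, 0, 0.77, 0, 0.3], [-0.06, 0.09, -0.05, 0, 0.76, 0, 0.3], [-0.06, 0.1, -0.05, 0, 0.77, 0, 0.3], [-0.05, 0.09, -0.05, 0, 0.76, 0, 0.3], [-0.05, 0.09, -0.06, -0.01, 0.77, 0, 0.3], [-0.05, 0.1, -0.06, 0, 0.76, 0, 0.3], [-0.04, 0.09, -0.06, -0.01, 0.77, 0, 0.3], [-0.04, 0.1, -0.07, 0, 0.76, 0, 0.3]]}}

```text
time: 31.28
tool_pos: [513.9, 224.0, 279.3]
tcp_rot: [-179.9, -51.1, 83.5]
ft_force: [0.2, 0.9, -1.6]
finger_gap: 46.9
grip_force: 61.8
```

>>> {"api": "apply_moves", "payload": {"deltas": [[-0.03, 0.09, -0.07, -0.01, 0.77, 0, 0.3], [-0.04, 0.1, -0.07, 0, 0.76, 0, 0.3], [-0.02, 0.09, -0.07, -0.01, 0.77, 0, 0.3], [-0.03, 0.09, -0.07, 0, 0.76, 0, 0.3]]}}

```text
time: 31.78
tool_pos: [524.1, 213.9, 281.0]
tcp_rot: [180.0, -65.1, 83.5]
ft_force: [0.4, -0.2, -1.2]
finger_gap: 46.9
grip_force: 61.8
```

>>> {"api": "apply_moves", "payload": {"deltas": [[-0.24, 0.16, -0.52, 0, 0, 0, 0.3], [-0.25, 0.16, -0.53, 0, 0, 0, 0.3], [-0.24, 0.17, -0.52, 0, 0, 0, 0.3], [-0.25, 0.16, -0.52, 0, 0, 0, 0.3], [-0.24, 0.16, -0.53, 0, 0, 0, 0.3], [-0.24, 0.16, -0.52, 0, 0, 0, 0.3], [-0.25, 0.17, -0.52, 0, 0, 0, 0.3], [-0.24, 0.16, -0.53, 0, 0, 0, 0.3]]}}

```text
time: 32.78
tool_pos: [547.6, 70.7, 282.1]
tcp_rot: [179.8, -65.0, 83.7]
ft_force: [-0.1, 0.1, -1.6]
finger_gap: 46.8
grip_force: 61.9
```

>>> {"api": "apply_moves", "payload": {"deltas": [[-0.25, 0.16, -0.52, 0, 0, 0, 0.3], [-0.24, 0.16, -0.52, 0, 0, 0, 0.3], [-0.25, 0.17, -0.53, 0, 0, 0, 0.3], [-0.24, 0.16, -0.52, 0, 0, 0, 0.3], [-0.24, 0.16, -0.52, 0, 0, 0, 0.3], [-0.25, 0.16, -0.53, 0, 0, 0, 0.3], [-0.24, 0.17, -0.52, 0, 0, 0, 0.3], [-0.25, 0.16, -0.52, 0, 0, 0, 0.3]]}}

```text
time: 33.78
tool_pos: [570.6, -71.3, 281.8]
tcp_rot: [179.8, -65.0, 83.7]
ft_force: [-0.6, 0.4, -1.4]
finger_gap: 46.8
grip_force: 61.8
```

```bash
python3 - <<'E'
from plan import *
d=np.load("w2.npz"); rf=R.from_matrix(d['rf']); ft=d['ft']; p,r=cur(); print(p+r.apply(ft),r.apply(d['at']),sense()['joint_pos'].round(0))
s=foot_plan([589.2,-246.4,352],rf,ft,8,.3)
foot_plan([589.2,-246.4,290],rf,ft,4,.3,s)
E
```

```text
[ 566.54032428 -105.17172226  352.76067125] [ 1.67110084e-03  4.34978975e-04 -9.99998509e-01] [-43.  25.  80.  53. 114. -32.]
[[-0.25,0.16,-0.52,0,0,0,0.3],[-0.24,0.16,-0.52,0,0,0,0.3],[-0.25,0.16,-0.52,0,0,0,0.3],[-0.24,0.16,-0.52,0,0,0,0.3],[-0.25,0.16,-0.52,0,0,0.01,0.3],[-0.24,0.16,-0.51,0,0,0,0.3],[-0.25,0.16,-0.52,0,0,0.01,0.3],[-0.24,0.16,-0.52,0,-0.01,0,0.3]]
end [ 592.7 -217.   283.2] max [0.25 0.16 0.52 0.   0.01 0.01]
[[-0.47,0,0.22,0,0,0,0.3],[-0.47,0,0.22,0,0,0,0.3],[-0.47,0,0.21,0,0,0,0.3],[-0.47,0,0.22,0,0,0,0.3]]
end [ 592.7 -217.2  221.1] max [0.47 0.   0.22 0.   0.   0.  ]
```

>>> {"api": "apply_moves", "payload": {"deltas": [[-0.25, 0.16, -0.52, 0, 0, 0, 0.3], [-0.24, 0.16, -0.52, 0, 0, 0, 0.3], [-0.25, 0.16, -0.52, 0, 0, 0, 0.3], [-0.24, 0.16, -0.52, 0, 0, 0, 0.3], [-0.25, 0.16, -0.52, 0, 0, 0, 0.3], [-0.24, 0.16, -0.51, 0, 0, 0, 0.3], [-0.25, 0.16, -0.52, 0, 0, 0, 0.3], [-0.24, 0.16, -0.52, 0, 0, 0, 0.3]]}}

```text
time: 34.78
tool_pos: [593.0, -212.4, 280.9]
tcp_rot: [179.8, -65.0, 83.7]
ft_force: [-0.2, 0.4, -1.4]
finger_gap: 47.1
grip_force: 61.8
```

>>> {"api": "apply_moves", "payload": {"deltas": [[-0.47, 0, 0.22, 0, 0, 0, 0.3], [-0.47, 0, 0.22, 0, 0, 0, 0.3], [-0.47, 0, 0.21, 0, 0, 0, 0.3], [-0.47, 0, 0.22, 0, 0, 0, 0.3], [0, 0, 0, 0, 0, 0, 0.3]]}}

```text
time: 35.4
tool_pos: [592.6, -210.6, 217.1]
tcp_rot: [-179.8, -65.2, 83.4]
ft_force: [0.6, -0.1, -1.7]
finger_gap: 47.0
grip_force: 61.8
```

```bash
python3 - <<'E'
from seg import *
d=np.load("w2.npz"); p,r=cur(); foot=p+r.apply(d['ft']); ax=r.apply(d['at']); print(p,foot,ax)
S,T=Cam("scene"),Cam("top"); im=grab("scene"); tp=grab("top"); np.savez("im3.npz",a=im,b=tp)
print("scene foot,mouth",S.px([foot,foot+150*ax]).round(1).tolist(),"peg",S.px([[589.2,-246.4,60],[589.2,-246.4,12]]).round(1).tolist(),"top",T.px([foot,foot+150*ax]).round(1).tolist())
q=np.vstack([S.px(x) for x in cyl(foot,ax,48,60)]); x0,y0=np.floor(q.min(0)-4).astype(int); x1,y1=np.ceil(q.max(0)+5).astype(int); print("cols",x0,x1)
for y in range(y0,y1,3): print(y,' '.join("%3d/%-3d"%(im[y,x].mean(),im[y,x,1]-im[y,x,0]) for x in range(x0,x1)))
u,v=T.px(foot)[0].round().astype(int); print("top cols",u-18,"rows")
for y in range(v-16,v+17,2): print(y,''.join("%4d"%(tp[y,x,1]-tp[y,x,0]) for x in range(u-18,u+16)))
E
```

```text
[ 592.63501471 -210.5539503   217.12451075] [ 588.72341494 -244.57070322  287.97892087] [-9.35620373e-04  2.92433526e-03 -9.99995286e-01]
scene foot,mouth [[329.9, 135.1], [329.6, 179.7]] peg [[329.6, 201.3], [329.6, 214.3]] top [[419.3, 144.0], [406.9, 155.0]]
cols 316 345
129  67/-11  67/-9   66/-8   66/-11  66/-11  66/-10  65/-11  66/-10  67/-10  68/-9   67/-9   66/-10  67/-10  69/-10  71/-11  69/-10  68/-10  66/-10  68/-11  73/-8   72/-11  75/-11  77/-10  80/-13  46/-4   29/2    31/1    26/0    16/0  
132  64/-10  67/-10  68/-10  67/-9   68/-10  66/-11  62/-13  59/-13  56/-17  50/-7   83/4    98/4   138/7   143/14  124/13  124/11  102/11   88/2    88/2    83/0    59/5    34/2    21/1    37/1    38/2    22/1     6/0    33/0    43/2  
135  67/-10  66/-10  65/-10  67/-11  68/-10  70/-13  12/4    38/8   107/13  160/15  196/19  203/17  215/18  211/17  212/18  221/17  232/15  230/14  205/17  199/17  169/17  105/12   82/8    66/9    27/3    33/1    43/1    44/1    42/1  
138  65/-11  68/-10  66/-10  65/-10  67/-9   69/-10  73/-13   3/1    66/10   79/12   83/11   86/10   84/11   92/10   
[... 5609 characters left out ...]
   5   5   6   4   5   6   5   6   5   5   5   6   6   7   7   7   6   7   7   7   7   8   7   8   4   4   3   3   0   0  -1  -3  -4  -4
154    5   6   5   5   4   6   5   5   4   5   5   6   6   7   7   8   8   6   7   7   7   6   6   5   4   4   3   0  -1   0  -2  -2  -1  -1
156    5   5   5   5   5   5   4   5   2   2   3   3   3   5   5   4   3   2   4   3   1   1   1   0   0   1  -1   0   0   0  -1   0   0   0
158    6   6   4   5   6   5   5   1   2   1   1   0   2   0   0   0   0   1   1   0   1   1   0   0  -1   1   1   0   1   2   1   1   1   1
160    6   6   5   6   4   4   5   4   5   2   2   0   1   0   0   1   2   2   0   0   0   1   2   2   1   2   1   0   2   1   0   0  -1   0
```

The wide cylinder is upright over the peg: tube centre is about column 329.2 against the rod's 329.7, and the pose reading is 1.8 mm short in y. I'll shift by that and lower in stages.

>>> {"api": "apply_moves", "payload": {"deltas": [[-0.03, 0, -0.05, 0, 0, 0, 0.3], [-0.36, 0, 0.17, 0, 0, 0, 0.3], [-0.36, 0, 0.17, 0, 0, 0, 0.3], [-0.18, 0, 0.08, 0, 0, 0, 0.3], [-0.18, 0, 0.08, 0, 0, 0, 0.3], [0, 0, 0, 0, 0, 0, 0.3]]}}

```text
time: 36.45
tool_pos: [592.9, -213.1, 182.6]
tcp_rot: [179.9, -65.1, 83.6]
ft_force: [0.3, 0.1, -1.3]
finger_gap: 46.9
grip_force: 61.8
```

>>> {"api": "apply_moves", "payload": {"deltas": [[-0.15, 0, 0.07, 0, 0, 0, 0.3], [-0.15, 0, 0.07, 0, 0, 0, 0.3], [-0.15, 0, 0.07, 0, 0, 0, 0.3], [-0.15, 0, 0.07, 0, 0, 0, 0.3], [0, 0, 0, 0, 0, 0, 0.3]]}}

```text
time: 37.08
tool_pos: [592.8, -213.1, 162.7]
tcp_rot: [179.9, -65.1, 83.6]
ft_force: [0.2, -0.2, -1.3]
finger_gap: 47.0
grip_force: 61.8
```

>>> {"api": "apply_moves", "payload": {"deltas": [[-0.18, 0, 0.08, 0, 0, 0, 0.3], [-0.18, 0, 0.08, 0, 0, 0, 0.3], [-0.18, 0, 0.08, 0, 0, 0, 0.3], [-0.18, 0, 0.08, 0, 0, 0, 0.3], [0, 0, 0, 0, 0, 0, 0.3]]}}

```text
time: 37.7
tool_pos: [592.8, -213.4, 138.9]
tcp_rot: [179.9, -65.1, 83.6]
ft_force: [0.3, -0.6, -1.3]
finger_gap: 47.2
grip_force: 61.8
```

>>> {"api": "apply_moves", "payload": {"deltas": [[-0.18, 0, 0.08, 0, 0, 0, 0.3], [-0.18, 0, 0.08, 0, 0, 0, 0.3], [-0.18, 0, 0.08, 0, 0, 0, 0.3], [-0.18, 0, 0.08, 0, 0, 0, 0.3], [0, 0, 0, 0, 0, 0, 0.3]]}}

```text
time: 38.33
tool_pos: [592.8, -213.8, 115.3]
tcp_rot: [179.9, -65.1, 83.6]
ft_force: [-0.9, -0.2, -1.6]
finger_gap: 47.2
grip_force: 61.8
```

>>> {"api": "apply_moves", "payload": {"deltas": [[-0.08, 0, 0.04, 0, 0, 0, 0.3], [-0.08, 0, 0.04, 0, 0, 0, 0.3], [-0.08, 0, 0.04, 0, 0, 0, 0.3], [0, 0, 0, 0, 0, 0, 0.3]]}}

```text
time: 38.83
tool_pos: [593.0, -213.7, 107.7]
tcp_rot: [179.8, -65.1, 83.6]
ft_force: [0.2, -1.0, -1.2]
finger_gap: 46.8
grip_force: 61.9
```

>>> {"api": "apply_moves", "payload": {"deltas": [[-0.08, 0, 0.04, 0, 0, 0, 0.3], [-0.08, 0, 0.04, 0, 0, 0, 0.3], [0, 0, 0, 0, 0, 0, 0.3]]}}

```text
time: 39.2
tool_pos: [593.0, -213.6, 102.3]
tcp_rot: [179.8, -65.1, 83.6]
ft_force: [0.2, -0.3, -1.2]
finger_gap: 46.8
grip_force: 61.9
```

>>> {"api": "apply_moves", "payload": {"deltas": [[-0.05, 0, 0.02, 0, 0, 0, 0.3], [-0.04, 0, 0.02, 0, 0, 0, 0.3], [0, 0, 0, 0, 0, 0, 0.3]]}}

```text
time: 39.58
tool_pos: [593.0, -213.7, 99.6]
tcp_rot: [179.8, -65.0, 83.7]
ft_force: [-0.3, 0.4, -1.6]
finger_gap: 46.8
grip_force: 61.9
```

>>> {"api": "apply_moves", "payload": {"deltas": [[-0.03, 0, 0.01, 0, 0, 0, 0.3], [0, 0, 0, 0, 0, 0, 0.3]]}}

```text
time: 39.83
tool_pos: [593.1, -213.9, 98.7]
tcp_rot: [179.8, -65.0, 83.7]
ft_force: [-0.1, 0.0, -0.4]
finger_gap: 46.6
grip_force: 61.9
```

>>> {"api": "apply_moves", "payload": {"deltas": [[-0.03, 0, 0.01, 0, 0, 0, 0.3], [0, 0, 0, 0, 0, 0, 0.3]]}}

```text
time: 40.08
tool_pos: [593.1, -214.0, 97.7]
tcp_rot: [179.8, -65.0, 83.7]
ft_force: [-0.5, 0.5, -1.5]
finger_gap: 46.8
grip_force: 61.9
```

>>> {"api": "apply_moves", "payload": {"deltas": [[-0.03, 0, 0.01, 0, 0, 0, 0.3], [0, 0, 0, 0, 0, 0, 0.3]]}}

```text
time: 40.33
tool_pos: [593.0, -214.1, 96.8]
tcp_rot: [179.8, -65.0, 83.7]
ft_force: [-0.4, -0.1, -1.1]
finger_gap: 46.9
grip_force: 61.9
```

>>> {"api": "apply_moves", "payload": {"deltas": [[-0.03, 0, 0.01, 0, 0, 0, 0.3], [0, 0, 0, 0, 0, 0, 0.3]]}}

```text
time: 40.58
tool_pos: [593.1, -214.2, 96.4]
tcp_rot: [179.7, -65.0, 83.8]
ft_force: [-0.9, 1.0, 1.8]
finger_gap: 46.9
grip_force: 61.8
```

>>> {"api": "apply_moves", "payload": {"deltas": [[-0.03, 0, 0.02, 0, 0, 0, 0.3], [0, 0, 0, 0, 0, 0, 0.3]]}}

```text
time: 40.83
tool_pos: [593.2, -214.0, 96.0]
tcp_rot: [179.6, -65.1, 83.9]
ft_force: [-0.8, 0.1, 5.8]
finger_gap: 46.8
grip_force: 61.8
```

Seated, with a 6 N push. Release and back out.

>>> {"api": "apply_moves", "payload": {"deltas": [[0.02, 0, -0.01, 0, 0, 0, 0.45], [0, 0, 0, 0, 0, 0, 0.6], [0, 0, 0, 0, 0, 0, 0.8], [0, 0, 0, 0, 0, 0, 1], [0, 0, 0, 0, 0, 0, 1]], "grip_force": 20}}

```text
time: 41.45
tool_pos: [593.0, -214.0, 95.4]
tcp_rot: [179.8, -65.0, 83.7]
ft_force: [0.8, -0.2, 0.3]
finger_gap: 85.5
grip_force: 0.0
```

>>> {"api": "apply_moves", "payload": {"deltas": [[0, 0, -0.3, 0, 0, 0, 1], [0, 0, -0.5, 0, 0, 0, 1], [0, 0, -0.8, 0, 0, 0, 1], [0, 0, -0.9, 0, 0, 0, 1], [0, 0, -0.9, 0, 0, 0, 1], [0, 0, -0.6, 0, 0, 0, 1], [0, 0, -0.3, 0, 0, 0, 1], [0, 0, 0, 0, 0, 0, 1]]}}

```text
time: 42.45
tool_pos: [579.6, -331.2, 150.1]
tcp_rot: [179.7, -65.0, 83.7]
ft_force: [0.7, 0.2, 0.1]
finger_gap: 85.1
grip_force: 0.0
```

```bash
python3 - <<'E'
from seg import *
A,B=grab("scene",2),grab("top",2)
c1=cv2.resize(A[140:240,270:390,::-1].astype(np.uint8),None,fx=4,fy=4,interpolation=cv2.INTER_CUBIC); c2=cv2.resize(B[120:240,340:420,::-1].astype(np.uint8),(300,400),interpolation=cv2.INTER_CUBIC)
cv2.imwrite("pics/end.png",np.hstack([c1,c2[:400]]))
for y in range(166,222,4): print(y,' '.join("%3d/%-3d"%(A[y,x].mean(),A[y,x,1]-A[y,x,0]) for x in range(318,342)))
S=Cam("scene"); print(S.px([[589.2,-246.4,167],[589.2,-246.4,17]]),sense()['time'],sense()['ft_force'])
E
```

```text
166 132/-21 139/-20 100/-16 102/-16  91/-14  61/-8  106/-19 132/-23 134/-21 141/-24 144/-24 148/-25 154/-23 134/-23 120/-19 105/-16  85/-14  85/-14 113/-23 118/-20 124/-20 122/-21 127/-22 164/-23
170 147/-22 125/-18  97/-16  84/-17 108/18  150/19  144/17  137/17  132/15  154/17  153/17  154/16  155/17  154/17  158/17  117/25  134/15  139/16  143/18  150/20  145/-25 103/-18 138/-24 135/-20
174 142/-23 146/-25 150/-23 150/-25 132/-25 153/6    83/13  110/12  120/17  132/16  128/17  132/18  135/19  137/17  133/15  131/19  108/14   99/16   45/9   149/-30 152/-26 153/-25 149/-24 149/-21
178 132/-25 131/-22 131/-21 127/-20 131/-28 127/1   107/8   117/10  123/9   125/9   127/11  128/10  129/11  130/10  126/10  125/9   121/11  114/12  130/12  171/-28 162/-28 155/-22 150/-22 155/-22
182 167/-21 168/-22 159/-22 137/-22 146/-27 127/1   108/7   119/13  124/10  125/11  125/12  128/10  127/11  130/11  127/11  125/9   121/10  111/9   122/8   175/-17 171/-17 166/-19 164/-22 162/-24
186 155/-22 158/-24 166/-23 164/-25 157/-27 127/2   110/10  119/12  124/10  125/11  129/9   129/10  129/9   129/11  126/
[... 1046 characters left out ...]
   85/9  
210  62/-5   58/-3   51/-2   46/-5   42/-6  135/13  114/12   69/9    73/8    78/7    79/8    80/8    78/7    77/8    75/9    74/5    70/9    83/14   86/9    72/9    74/7    78/9    82/7    84/9  
214 245/2   246/2   255/0   114/1   138/4   147/3    64/1    58/5    76/6    87/8    93/13  115/12  113/14   95/14   89/10   72/7    69/7    70/6    94/8    67/8    72/4    74/8    77/11   77/9  
218 176/7   166/7   248/2   252/0   254/0   220/7   108/0    35/1    38/1    12/2    19/1    14/-1   17/0    19/0    14/-1   10/0    60/1    65/6   130/14   65/9    71/4    74/7    74/8    79/7  
[[329.84968666 171.12658263]
 [329.57049072 212.96043134]] 42.65 [-0.17461248  0.04007966  1.07326822]
```

View pics/end.png

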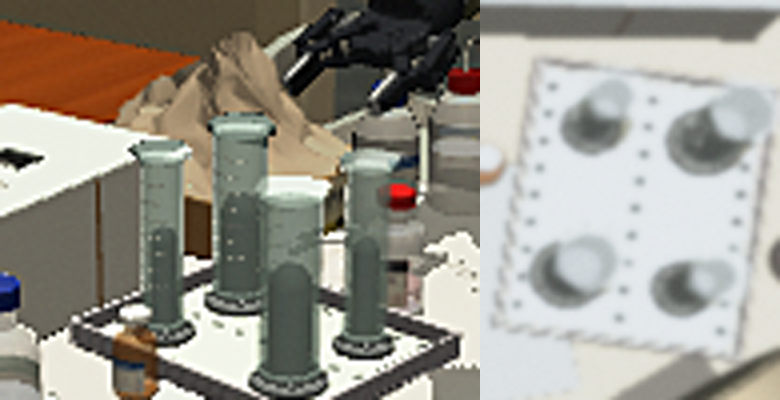

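All four cylinders stand upright on their seats. The narrow one is at crop column 163, the wide one at 240, and the hand is well clear. Handing in.

```bash
python3 -c "
from bench import *
print(hand_in())"
```

```text
the job is handed in; nothing more can be done
None
```

I hung both cylinders mouth down on their free pegs, the wide one on the thick peg and the narrow one on the thin, and handed the job in at about 43 s; the final picture shows both upright and seated and the hand clear, but hand-in returned no verdict.

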